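# Open the way to the lock box and hold its key turned

## Task

The capsule basket has been left on top of the lock box, over its keyhole: hang it by its handle on the hook of the stand and let go of it. Then take the key from its wooden rest, push it fully home in the keyhole, easing it past the sticky pins with small wiggles to and fro along the slot rather than forcing it, and turn it a quarter turn clockwise (seen from above) to the stop. Finish while still gripping the key and holding it turned against the lock's spring, with the basket still on the hook and the other things on the table left alone.

Things in the scene. Friction and masses are not known exactly. Their poses are not given: they have to be found in the camera images.
- basket_bar (a point): Middle of the top bar of the basket's stiff steel hoop handle. z up, y along the bar. Bar round, 8 mm thick, 126 mm long, 80 mm above the basket's rim; the hoop's posts go down at y = -63 and +63 mm. Keep the middle of the bar free for the hook: grip it some 30 mm to one side. Same both ways round.
- basket: The whole basket: open wooden box 90 (x) x 130 (y) mm, 45 mm high, 0.2 kg, coffee capsules in it. Origin at the centre of its underside, 125 mm below basket_bar. It stands on the lock box.
- hook_seat (a point): Centre of the handle bar once it lies in the hook's low point, 258 mm above the table. z up, x from the hook's tip towards the post. The 8 mm rod slopes gently down from the post (x = +75 mm) to the seat, then turns up to a tip whose top is 24 mm above this point at x = -21 mm. The bar lies across it, along y: bring it in over the tip from the -x side, then lower it.
- hookstand: The fixed steel stand of the hook, on the robot's left or right: round base 120 mm across, post 16 mm thick and 275 mm high. Origin at the post's foot.
- key_head (a point): Centre of the key's upright black head, 30 mm wide (x), 10 mm thick (y), 50 mm high (z up). Same both ways round (half turn about z). The key stands loosely with its blade in the slot of a fixed wooden rest (90 x 60 mm, 55 mm high), the head's flat underside on the rest's top; lift it straight up at least 42 mm to free it.
- key: The whole key, 0.06 kg; origin at the middle of the head's underside, 25 mm below key_head. Below it: a round steel neck 4 mm thick and 11 mm long, then a flat bit 12 mm wide (x), 4 mm thick (y), with a square end 40 mm below the origin.
- keyhole (a point): Centre of the key slot at the top face of the lock box. z up, x along the slot. Slot 20 mm (x) by 6.4 mm (y), vertical, with a 3 mm funnel round its mouth. The key is home when its head's underside lies on the box top (key_head 25 mm above this point; 3 mm short is not home). It can be turned only when home.
- lockbox: Fixed grey box 180 x 150 mm, 70 mm high, slot in a steel plate in its top; origin under its centre. Two sticky pins stand in the slot, one from each end. Each overlaps a centred bit by 2.5 mm and stops a straight push dead; it yields only sideways, to about 7 N, and stays where pushed. Eased off, led 4 to 5 mm along the slot away from the pin and pushed softly (under 8 N; more drags the pin along), the key slips past.
- pin0: The upper sticky pin, inside the lock: a 5 mm square steel bar that stands in the slot from its +x end, its top 16.5 mm below the keyhole.
- pin1: The lower sticky pin, the same, from the slot's -x end, its top 26.5 mm below the keyhole.
- plug (a joint): Turn of the lock's plug, rad: 0 at rest (slot along the keyhole's x), grows clockwise seen from above, stop at 1.57. A spring drives it back to 0 (0.014 Nm at rest, 0.07 Nm at the stop). The key has some 0.2 rad of play, by which the plug lags behind the key.
- mug0: white mug 80 mm across, 90 mm high, a bystander, loose; origin at its underside; leave it alone
- mug1: second such mug, a bystander, loose; origin at its underside; leave it alone
- jar: amber glass jar 60 mm across, 100 mm high, a bystander, loose; origin at its underside; leave it alone
- sugar: aluminium can 64 mm across, 80 mm high, a bystander, loose; origin at its underside; leave it alone
- capsule0: coffee capsule, 36 mm across, 26 mm high, standing on the table, a bystander, loose; origin at its underside; leave it alone
- capsule1: second coffee capsule, a bystander, loose; origin at its underside; leave it alone
- spoon: steel spoon 150 mm long, lying on the table, a bystander, loose; origin at its underside; leave it alone
Mind the look-alikes: they are no part of the job. Of the things shaped like the lockbox, the grey one is meant.

How it is judged:
By the outcome, as a careful person would: the job done as asked, in the order asked, and still so for the second after the job is handed in, while the arm keeps its last pose, push and grip.
It also fails if it takes over 72 s, if anything falls off the work surface, if the arm or the gripper's body presses on something with over 40 N, if the wrist force passes 120 N, or if a joint passes its speed limit or range.

## Robot

A 7-joint arm with a two-finger parallel gripper is mounted at the origin on the work surface. World frame = base frame: x ahead of the robot, y to its left, z up, the work surface at z = 0. Lengths are in m, angles in rad, forces in N, time in s.
With the tool pointing down it reaches from about 0.35 to 0.9 m from the base axis. Payload 7.2 kg.
Tool frame: the origin (TCP) lies between the finger pads; the fingertips stand 14 mm ahead of it and the grasp point (between the pads) lies 5 mm behind it; x points along the fingers, z is the direction in which the jaws open and shut, and the axes are right-handed (so a half turn about x gives the same grasp; the last joint's range is limited). The gripper opens to 85 mm and grips with 20 to 120 N. Pads are 22 mm wide; open, the fingers measure 114 mm over their backs; the gripper's body (76 mm by 85 mm) begins 54 mm behind the grasp point. The pads swing forward as they close: fully open they stand 13 mm farther back than shut.
Start: joints at [1.215, 0.411, -0.013, 1.596, 0.006, 1.134, -0.082], TCP at [0.177, -0.599, 0.245] pointing down, gripper open.
Joint ranges: [-2.95, 2.95], [-0.29, 1.99], [-1.47, 1.44], [0.14, 2.54], [-1.03, 4.17], [0.13, 1.85], [-2.86, 2.86]. Speed limits (rad/s): [2.39, 2.39, 3.01, 3.01, 3.14, 3.14, 3.14].

## Interface

Orientations are given as a 3x3 rotation matrix whose columns are the frame's x, y, z axes.
In Python, from cell import status, camera, camera_info, order gives the robot as it stands. The module is installed in compiled form; this text tells all that it offers.
- The arm moves only by the tool jog_arm, never from a script. Its argument "plan" is one flat list of numbers, 7 for each row, row after row: the turn, a rotation vector about the world's x, y, z scaled (see below), then the shift along the world's x, y, z scaled (see below), then the closure, from -1 (fully open) to 1 (shut). In form: [rx, ry, rz, dx, dy, dz, grip, rx, ry, rz, dx, dy, dz, grip, ...]. A call has 1 to 5 rows; each row is the pose to reach, as a shift and turn from the pose measured when the call began, turning the shorter way round; what a row does not reach only later rows make up. The controller multiplies each number of a shift by 0.3 m and each number of a turn by 180 degrees. A row lasts 1/10 s, in which the tool goes at most 50 mm and 8.59 degrees, less where a joint would pass 70% of its speed; a pose out of reach is approached as far as the arm can. A call with a number of a shift or a turn outside -1 to 1 is refused whole. A call with a gripper value outside its range is refused whole. The fingers move at their own pace and stop on an object; "force" is the grip in N (left out, the last holds). Time passes only in rows, so rows that repeat a pose let the fingers close. It gives the time, the measured TCP pose, the force and the opening at its end, in the units of the state.
- status.state(): the state, without advancing time (a new reading comes with each control period).
- camera(name): name is "side" or "top"; returns the picture (480x640x3 uint8, red, green, blue); there is no depth.
- camera_info(name): a dict with "fov_y" (degrees; the focal length in pixels is half the picture's height over the tangent of half this angle, whatever the lens; pixels are square), "cx", "cy" (the principal point, pixels), "D" ([k1, k2, p1, p2, k3] as OpenCV has them; the pictures are not rectified), "R" (3x3) and "t" (3): a world point X has camera coordinates R X + t. Camera axes: x right, y down, z forward; pixel columns grow to the right and rows downward; lengths in m; the calibration is good to about 2 mm. A picture is of the moment at which its call begins. camera_info takes no time and is no camera call.
- order.finish_job(): hands the job in, once; it reports no verdict.
The state is a dict: "time": time; "q": joint angles; "joint_velocities": joint speeds; "tau": joint torques, N m; "tcp_pos": TCP position; "tool_rot": TCP orientation; "force": force on the tool from outside, world axes, zero at the start; "torque": the same for the moment, N m; "opening": opening from 0.0 (shut) to 1.0 (fully open).
Only numpy, scipy, OpenCV 4.12 (cv2) and the standard library are available. Lean on these libraries where they do the work, as an engineer would, in place of code of your own. Each camera call takes 0.05 s, during which the arm holds its last target.

## Working session

There is one attempt and no reset: what is moved stays moved. The work goes in short steps, Python scripts to look and compute and a tool call to move; the robot and the scene stay as the last step left them, time stands still between calls to the robot, and variables do not carry over. Pictures are saved under pics/ and viewed, and the job is handed in when it is done.

Besides the shell and the picture viewer there is one more tool, called after "Call:" as name(argument=value, ...), one argument or row to a line, values as JSON. jog_arm: Moves the arm, as the interface text tells. Shifts and turns lie within -1 to 1; 1 stands for 0.3 m of shift or 180 degrees of turn. Its arguments: {"type":"object","properties":{"plan":{"type":"array"},"force":{"type":"number"}},"required":["plan"]}

```bash
mkdir -p pics; python3 - <<'E'
from cell import status,camera,camera_info
import cv2,numpy as np
for n in("side","top"):
    cv2.imwrite(f"pics/{n}0.png",camera(n)[:,:,::-1])
    print(n,camera_info(n))
print(status.state())
E
```

```text
side {'fov_y': 45.159663667047056, 'cx': 317.3087187619668, 'cy': 230.95682442608222, 'D': array([0.06226776, 0.        , 0.        , 0.        , 0.        ]), 'R': array([[-0.98329073, -0.18190395, -0.00709199],
       [-0.09609933,  0.55176861, -0.8284421 ],
       [ 0.15461003, -0.8139179 , -0.56002981]]), 't': array([0.47705546, 0.19624928, 1.24523808])}
top {'fov_y': 53.976539638348754, 'cx': 314.89885478956717, 'cy': 227.6161908886683, 'D': array([-0.09118542,  0.        ,  0.        ,  0.        ,  0.        ]), 'R': array([[-0.01472723, -0.99986566,  0.00719534],
       [-0.99888034,  0.0143884 , -0.04506699],
       [ 0.0449574 , -0.00785099, -0.99895805]]), 't': array([-0.03504334,  0.50030109,  1.17967605])}
{'time': 0.1, 'q': array([ 1.21479472,  0.41178973, -0.01269616,  1.59697377,  0.0055796 ,
        1.13427166, -0.0821664 ]), 'joint_velocities': array([-1.02676002e-03, -7.67920515e-04,  8.96805957e-06, -2.27767142e-03,
        1.47095405e-03,  7.67879879e-04,  1.50098301e-03]), 'tau': array([ 2.81064640e-03, -6.01832414e+01,  6.84552491e-01, -3.00089693e+01,
        1.40377067e-02,  6.40581449e-03,  8.34200421e-06]), 'tcp_pos': array([ 0.17724541, -0.59889975,  0.24455053]), 'tool_rot': array([[-4.82218173e-04,  9.58860321e-01,  2.83877882e-01],
       [ 1.32198328e-03,  2.83878278e-01, -9.58859414e-01],
       [-9.99999010e-01, -8.70976222e-05, -1.40448858e-03]]), 'force': array([-0.70041284, -0.25087951, -0.03587134]), 'torque': array([0.02536874, 0.00454854, 0.00701624]), 'opening': 1.0015749580770947}
```

View pics/side0.png

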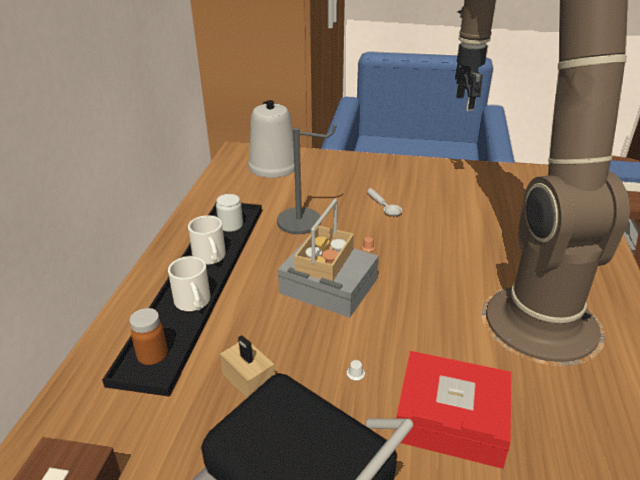

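View pics/top0.png

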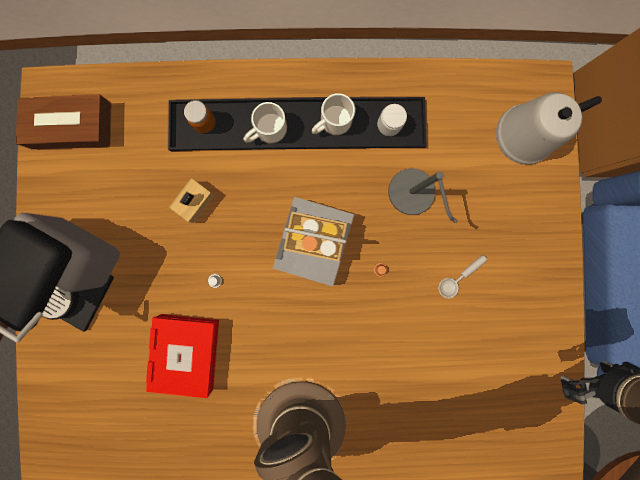

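The grey box with the basket on it is at top (315,242) / side (328,272). The red box at top (183,355) is the look-alike. The key in its rest is at top (188,200) and the stand at top (412,190). Next I'll take close crops.

```bash
cat > h.py <<'E'
import cv2,numpy as np
from cell import camera,camera_info,status
def K(n):
    c=camera_info(n);f=240/np.tan(np.radians(c['fov_y']/2))
    return np.array([[f,0,c['cx']],[0,f,c['cy']],[0,0,1]]),np.array(c['D']),np.array(c['R']),np.array(c['t'])
def proj(n,X):
    k,D,R,t=K(n);return cv2.projectPoints(np.array(X,float).reshape(-1,3),cv2.Rodrigues(R)[0],t,k,D)[0].reshape(-1,2)
def ray(n,p):
    k,D,R,t=K(n);u=cv2.undistortPoints(np.array(p,float).reshape(-1,1,2),k,D).reshape(-1,2)
    d=np.c_[u,np.ones(len(u))]@R;return -R.T@t,d
def atz(n,p,z):
    c,d=ray(n,p);return c+d*((z-c[2])/d[:,2])[:,None]
def tri(ps,pt):
    c1,d1=ray('side',ps);c2,d2=ray('top',pt);out=[]
    for a,b in zip(d1,d2):
        s=np.linalg.lstsq(np.c_[a,-b],c2-c1,rcond=None)[0]
        P=c1+a*s[0];Q=c2+b*s[1];out.append(np.r_[(P+Q)/2,np.linalg.norm(P-Q)])
    return np.array(out)
def crop(im,x0,y0,w,h,s,name,pts=None):
    c=cv2.resize(im[y0:y0+h,x0:x0+w],None,fx=s,fy=s,interpolation=cv2.INTER_CUBIC)[:,:,::-1].copy()
    for i in range(0,w,10):
        cv2.line(c,(i*s,0),(i*s,12 if (x0+i)%50==0 else 5),(0,0,255),1)
        if (x0+i)%20==0: cv2.putText(c,str(x0+i),(i*s,22),0,.4,(0,0,255),1)
    for i in range(0,h,10):
        cv2.line(c,(0,i*s),(5,i*s),(0,0,255),1)
        if (y0+i)%20==0: cv2.putText(c,str(y0+i),(6,i*s+4),0,.4,(0,0,255),1)
    if pts is not None:
        for p in pts: cv2.circle(c,(int((p[0]-x0+.5)*s),int((p[1]-y0+.5)*s)),3,(255,0,255),1)
    cv2.imwrite('pics/'+name,c)
E
python3 - <<'E'
from h import *
t=cv2.imread('pics/top0.png')[:,:,::-1];s=cv2.imread('pics/side0.png')[:,:,::-1]
crop(t,265,190,100,100,6,'c1.png');crop(t,380,160,110,80,7,'c2.png');crop(t,160,170,60,60,9,'c3.png')
crop(s,265,190,120,120,5,'c4.png');crop(s,265,110,100,130,5,'c5.png');crop(s,210,330,70,70,8,'c6.png')
E
```

```text
(no output)
```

View pics/c1.png

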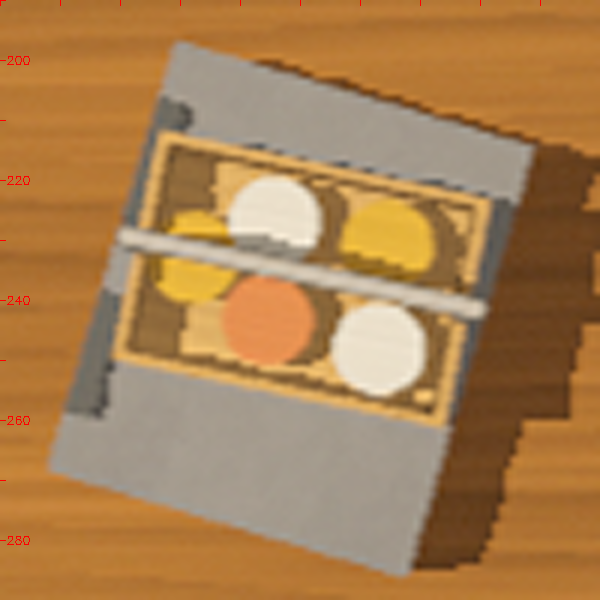

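View pics/c2.png

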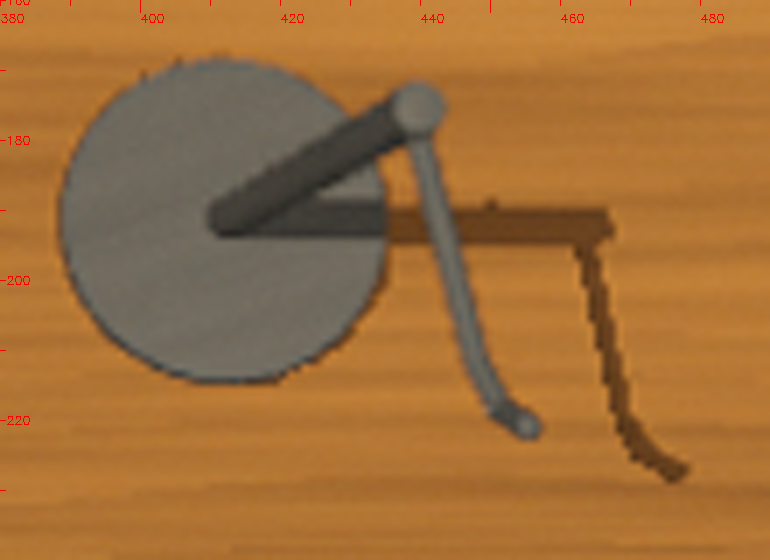

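View pics/c3.png

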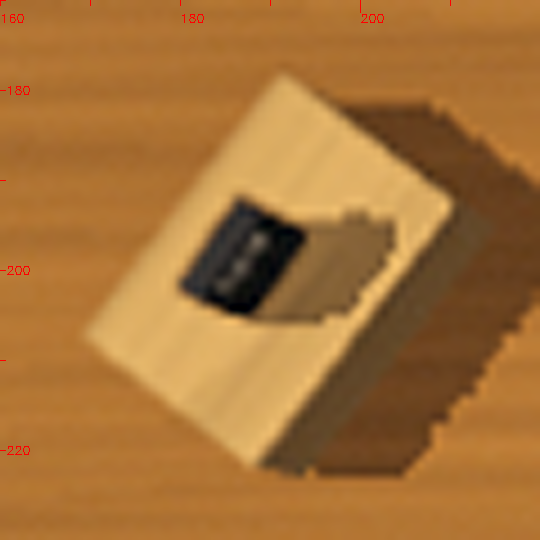

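View pics/c4.png

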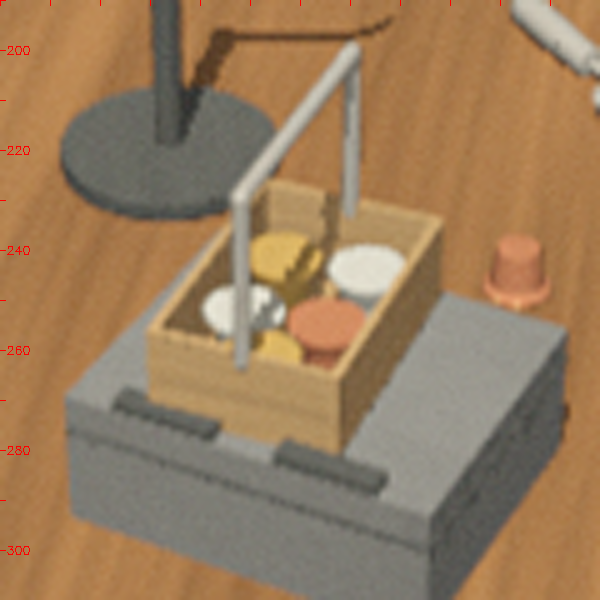

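View pics/c5.png

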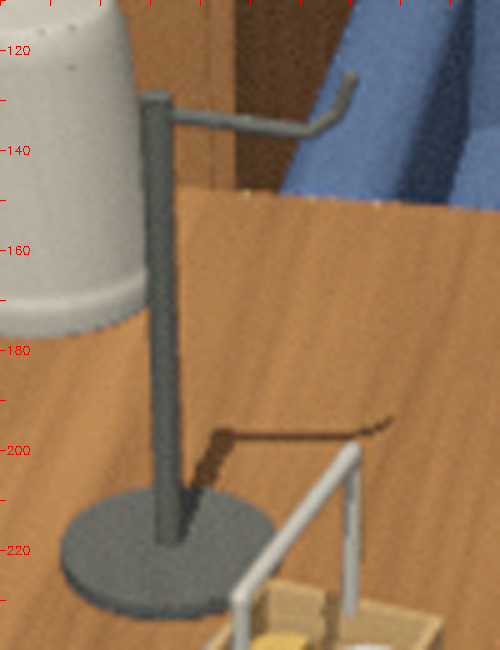

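View pics/c6.png

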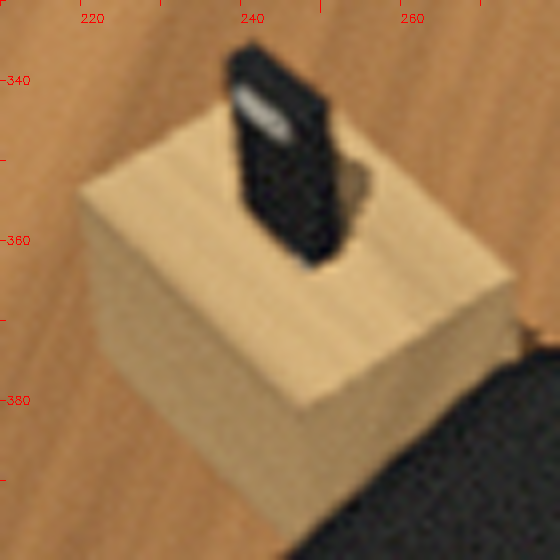

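```bash
python3 - <<'E'
from h import *
np.set_printoptions(precision=4,suppress=True)
T=lambda x0,y0,s,L:np.array([[x0+(a+.5)/s-.5,y0+(b+.5)/s-.5] for a,b in L])
b=T(265,190,6,[(120,236),(485,310)]);bs=T(265,190,5,[(353,50),(240,200)])
print('bar tri',tri(bs[::-1],b)[:, :]);A=atz('top',b,.195);print('bar z.195',A,A.mean(0),np.degrees(np.arctan2(*(A[1]-A[0])[1::-1])),np.linalg.norm(A[1]-A[0]))
B=atz('side',bs,.195);print('side',B,B.mean(0))
L=atz('top',T(265,190,6,[(175,40),(537,145),(410,577),(48,470)]),.07);print('box',L,L.mean(0))
for i in range(4):
    d=L[(i+1)%4]-L[i];print(np.linalg.norm(d),np.degrees(np.arctan2(d[1],d[0])))
R=atz('top',T(160,170,9,[(282,72),(456,205),(258,466),(85,335)]),.055);print('rest',R,R.mean(0))
for i in range(4):
    d=R[(i+1)%4]-R[i];print(np.linalg.norm(d),np.degrees(np.arctan2(d[1],d[0])))
H=atz('top',T(160,170,9,[(237,195),(307,235),(247,317),(180,287)]),.105);print('head',H,H.mean(0))
for i in range(4):
    d=H[(i+1)%4]-H[i];print(np.linalg.norm(d),np.degrees(np.arctan2(d[1],d[0])))
Hs=T(210,330,8,[(228,52),(252,40),(328,100),(302,120)]);S=atz('side',Hs,.105);print('head side',S,S.mean(0))
p=atz('top',T(380,160,7,[(418,108)]),.275);tip=atz('top',T(380,160,7,[(528,427)]),.280)
print('post',p,'tip',tip, tri(T(265,110,5,[(157,95),(350,75)]),T(380,160,7,[(418,108),(528,427)])))
base=atz('top',T(380,160,7,[(222,221)]),.006);print('base',base)
d=tip-p;print(np.linalg.norm(d[0,:2]),np.degrees(np.arctan2(d[0,1],d[0,0])))
# obstacles
print('mugs',atz('top',[(268,122),(337,112),(392,118),(198,112)],.09))
E
```

```text
bar tri [[ 0.4893  0.0237  0.1993  0.0002]
 [ 0.4619 -0.1054  0.1978  0.0012]]
bar z.195 [[ 0.4896  0.0239  0.195 ]
 [ 0.4614 -0.1057  0.195 ]] [ 0.4755 -0.0409  0.195 ] -102.29669857393199 0.13263291284096923
side [[ 0.4632 -0.1099  0.195 ]
 [ 0.4905  0.0174  0.195 ]] [ 0.4768 -0.0462  0.195 ]
box [[ 0.5735  0.008   0.07  ]
 [ 0.5292 -0.1368  0.07  ]
 [ 0.3572 -0.0829  0.07  ]
 [ 0.4019  0.0609  0.07  ]] [ 0.4655 -0.0377  0.07  ]
0.15139926172075283 -107.03098150156148
0.1802170221702094 162.62608130157778
0.15066051970991498 72.72179414475472
0.17956403325862988 -17.13899648233426
rest [[0.6254 0.2613 0.055 ]
 [0.588  0.2133 0.055 ]
 [0.5176 0.2679 0.055 ]
 [0.5542 0.3156 0.055 ]] [0.5713 0.2645 0.055 ]
0.060793942057918146 -127.96104878706709
0.08905121496798621 142.2512783440971
0.060149791291326256 52.59357180705598
0.0896381659335849 -37.336564387469885
head [[0.5855 0.2603 0.105 ]
 [0.5747 0.2418 0.105 ]
 [0.5535 0.2576 0.105 ]
 [0.5616 0.2753 0.105 ]] [0.5688 0.2587 0.105 ]
0.02141267949725249 -120.3408297108819
0.026451342776779893 143.2856887092052
0.019484425459195424 65.2709460316165
0.028208024206452305 -32.199081951201755
head side [[0.5859 0.2557 0.105 ]
 [0.5816 0.251  0.105 ]
 [0.5589 0.2666 0.105 ]
 [0.563  0.2736 0.105 ]] [0.5723 0.2617 0.105 ]
post [[ 0.5894 -0.2901  0.275 ]] tip [[ 0.4976 -0.3176  0.28  ]] [[ 0.5893 -0.2891  0.2784  0.0008]
 [ 0.4979 -0.3164  0.2838  0.001 ]]
base [[ 0.59   -0.2908  0.006 ]]
0.09586063632828923 -163.3345947218166
mugs [[ 0.7511  0.0669  0.09  ]
 [ 0.7734 -0.0989  0.09  ]
 [ 0.7576 -0.2311  0.09  ]
 [ 0.7792  0.2359  0.09  ]]
```

Call:
jog_arm(
  plan=[0,0,0.2,0.4,0.733,0.333,-1,0,0,0.2,0.4,0.733,0.333,-1,0,0,0.2,0.4,0.733,0.333,-1,0,0,0.2,0.4,0.733,0.333,-1,0,0,0.2,0.4,0.733,0.333,-1],
)

```text
time: 0.6
tcp_pos: [0.2889, -0.3932, 0.3376]
tool_rot: [[-0.002, 0.605, 0.796], [0.001, 0.796, -0.605], [-1.0, -0.0, -0.002]]
force: [1.1, -0.5, -0.9]
opening: 0.999
```

Call:
jog_arm(
  plan=[0,0,0.138,0.4,0.75,0,-1,0,0,0.138,0.4,0.75,0,-1,0,0,0.138,0.4,0.75,0,-1,0,0,0.138,0.4,0.75,0,-1,0,0,0.138,0.4,0.75,0,-1],
)

```text
time: 1.1
tcp_pos: [0.406, -0.1724, 0.3377]
tool_rot: [[-0.002, 0.214, 0.977], [-0.0, 0.977, -0.214], [-1.0, -0.001, -0.002]]
force: [1.2, -0.1, -0.1]
opening: 0.999
```

Call:
jog_arm(
  plan=[0,0,0,0.253,0.537,-0.1,-1,0,0,0,0.253,0.537,-0.193,-1,0,0,0,0.253,0.537,-0.193,-1,0,0,0,0.253,0.537,-0.193,-1,0,0,0,0.253,0.537,-0.193,-1],
)

```text
time: 1.6
tcp_pos: [0.482, -0.0058, 0.278]
tool_rot: [[-0.004, 0.207, 0.978], [0.003, 0.978, -0.207], [-1.0, 0.002, -0.005]]
force: [0.3, -0.5, -0.6]
opening: 1.001
```

```bash
python3 - <<'E'
from h import *
t=camera('top');s=camera('side')
crop(t,265,170,110,110,6,'d1.png');crop(s,265,150,120,120,5,'d2.png')
st=status.state();print(st['tcp_pos'],st['q'])
E
```

```text
[ 0.48162166 -0.01057243  0.27910149] [ 0.50397174  0.19774171 -0.66404649  1.84951161  0.13279751  1.14243573
 -0.41994602]
```

View pics/d2.png

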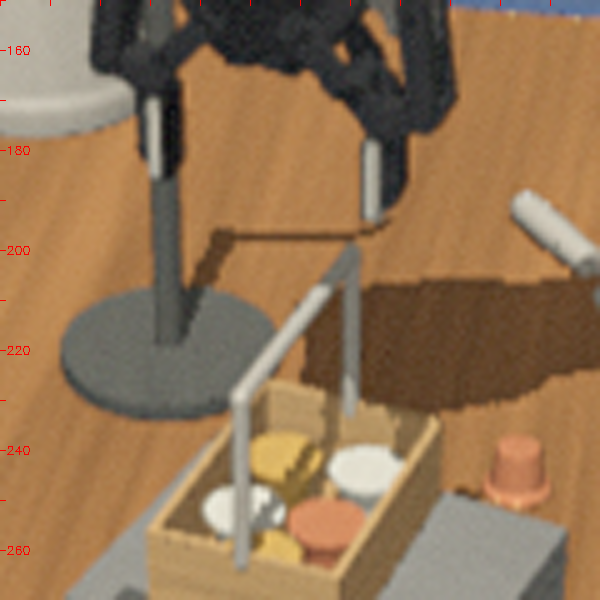

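The open fingers (around side pixels (155,150) and (372,200)) straddle the bar line. I'll go straight down and close.

Call:
jog_arm(
  plan=[0,0,0,0,0,-0.15,-1,0,0,0,0,0,-0.28,-1,0,0,0,0,0,-0.297,-1,0,0,0,0,0,-0.297,0,0,0,0,0,0,-0.297,0.5],
  force=60,
)

```text
time: 2.2
tcp_pos: [0.4827, -0.0111, 0.1918]
tool_rot: [[-0.001, 0.213, 0.977], [-0.0, 0.977, -0.213], [-1.0, -0.0, -0.001]]
force: [0.4, 0.4, 1.0]
opening: 0.689
```

Call:
jog_arm(
  plan=[0,0,0,0,0,0,1,0,0,0,0,0,0,1,0,0,0,0,0,0,1,0,0,0,0,0,0,1,0,0,0,0,0,0,1],
)

```text
time: 2.7
tcp_pos: [0.4833, -0.0112, 0.1927]
tool_rot: [[0.0, 0.213, 0.977], [-0.001, 0.977, -0.213], [-1.0, -0.001, 0.001]]
force: [-0.4, -0.2, 6.9]
opening: 0.068
```

Call:
jog_arm(
  plan=[0,0,0,0,0,0,1,0,0,0,0,0,0.03,1,0,0,0,0,0,0.06,1,0,0,0,0,0,0.1,1,0,0,0,0,0,0.1,1],
)

```text
time: 3.2
tcp_pos: [0.4843, -0.011, 0.2247]
tool_rot: [[0.003, 0.213, 0.977], [-0.001, 0.977, -0.213], [-1.0, -0.0, 0.004]]
force: [0.6, 1.3, -2.3]
opening: 0.066
```

```bash
python3 - <<'E'
from h import *
t=camera('top');s=camera('side')
crop(t,265,170,110,110,5,'e1.png');crop(s,265,130,120,160,4,'e2.png')
st=status.state();print(st['tcp_pos'],st['force'],st['opening'])
E
```

```text
[ 0.48350089 -0.01126535  0.2231479 ] [-0.21894911  0.07559512 -0.72321519] 0.06553768044586368
```

View pics/e2.png

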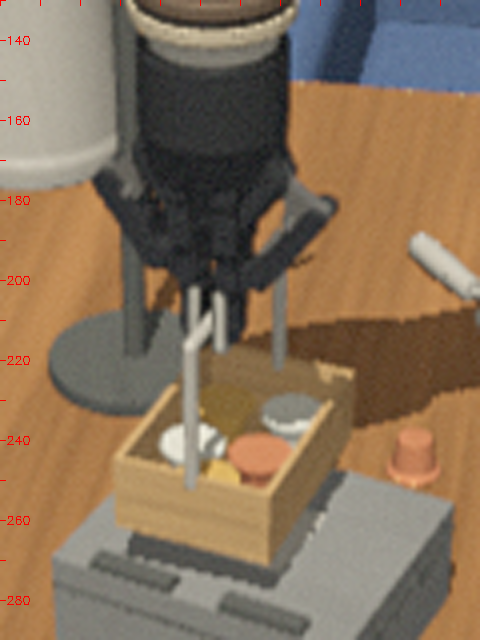

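The basket is up and held level between the pads. Next I'll carry it towards the hook, turning it +29°.

Call:
jog_arm(
  plan=[0,0,0.02,0,-0.03,0.1,1,0,0,0.05,-0.02,-0.12,0.2,1,0,0,0.08,-0.05,-0.24,0.28,1,0,0,0.11,-0.08,-0.36,0.28,1,0,0,0.13,-0.1,-0.45,0.28,1],
)

```text
time: 3.8
tcp_pos: [0.4527, -0.1487, 0.3075]
tool_rot: [[0.002, -0.194, 0.981], [-0.002, 0.981, 0.194], [-1.0, -0.002, 0.002]]
force: [-0.0, -0.6, -2.4]
opening: 0.069
```

```bash
python3 - <<'E'
from h import *
st=status.state();print(st['tcp_pos'],st['tool_rot'][:,2],np.degrees(np.arctan2(*st['tool_rot'][1::-1,2])))
print((np.array([.4467,-.3011,.307])-st['tcp_pos'])/.3)
E
```

```text
[ 0.45270832 -0.14871533  0.30754252] [0.98099207 0.19403984 0.00176061] 11.188656813788539
[-0.02002775 -0.50794891 -0.0018084 ]
```

Call:
jog_arm(
  plan=[0,0,0.01,0,-0.1,0.01,1,0,0,0.02,-0.01,-0.22,0.01,1,0,0,0.031,-0.02,-0.34,0.01,1,0,0,0.031,-0.02,-0.44,0.01,1,0,0,0.031,-0.02,-0.51,0.01,1],
)

```text
time: 4.3
tcp_pos: [0.4458, -0.3041, 0.3098]
tool_rot: [[0.001, -0.286, 0.958], [-0.001, 0.958, 0.286], [-1.0, -0.001, 0.001]]
force: [-0.2, 1.4, -3.0]
opening: 0.067
```

Call:
jog_arm(
  plan=[0,0,0,0,0,0,1,0,0,0,0,0,0,1,0,0,0,0,0,0,1],
)

```text
time: 4.6
tcp_pos: [0.4462, -0.3025, 0.3097]
tool_rot: [[0.001, -0.288, 0.958], [-0.0, 0.958, 0.288], [-1.0, -0.001, 0.001]]
force: [-0.1, 0.1, -1.8]
opening: 0.066
```

```bash
python3 - <<'E'
from h import *
t=camera('top');s=camera('side')
crop(t,380,140,130,130,5,'f1.png');crop(s,265,60,130,150,4,'f2.png')
st=status.state();print(st['tcp_pos'],st['force'],np.degrees(np.arctan2(*st['tool_rot'][1::-1,2])))
E
```

```text
[ 0.44626617 -0.30261285  0.30999721] [-0.18680837  0.49276435 -1.27614887] 16.760337114843427
```

View pics/f1.png

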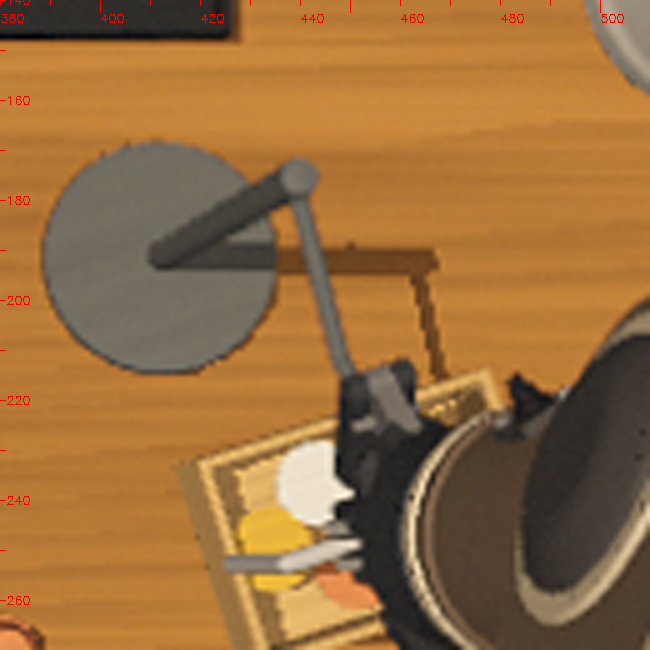

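View pics/f2.png

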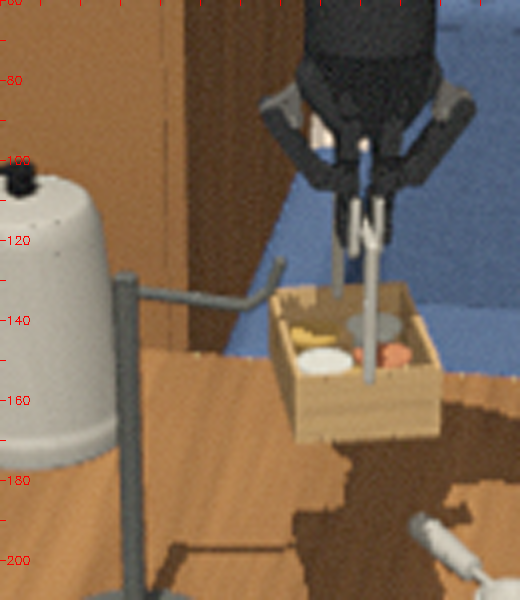

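```bash
python3 - <<'E'
from h import *
np.set_printoptions(precision=4,suppress=True)
T=lambda x0,y0,s,L:np.array([[x0+(a+.5)/s-.5,y0+(b+.5)/s-.5] for a,b in L])
print(tri(T(265,60,4,[(370,228)]),T(380,140,5,[(285,565)])))
# predicted bar near end & seat
tcp=np.array([.4463,-.3026,.310]);u=np.array([-.288,.958,0])
mid=tcp-.0306*u+[0,0,.003]
print('pred end',mid+.063*u,mid, proj('side',[mid+.063*u]),proj('top',[mid+.063*u]))
seat=np.array([.5177,-.3117,.258]);print('d',(seat-mid)/.3, seat-mid)
print(proj('side',[seat]),proj('top',[seat]))
E
```

```text
[[ 0.4367 -0.2655  0.33    0.0023]]
pred end [ 0.437  -0.2716  0.313 ] [ 0.4551 -0.3319  0.313 ] [[357.5827 122.4065]] [[437.275  251.7483]]
d [ 0.2086  0.0674 -0.1833] [ 0.0626  0.0202 -0.055 ]
[[326.5283 134.5415]] [[448.5702 211.3635]]
```

```bash
python3 - <<'E'
from h import *
s=camera('side');crop(s,310,90,70,75,8,'g1.png')
E
```

```text
(no output)
```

View pics/g1.png

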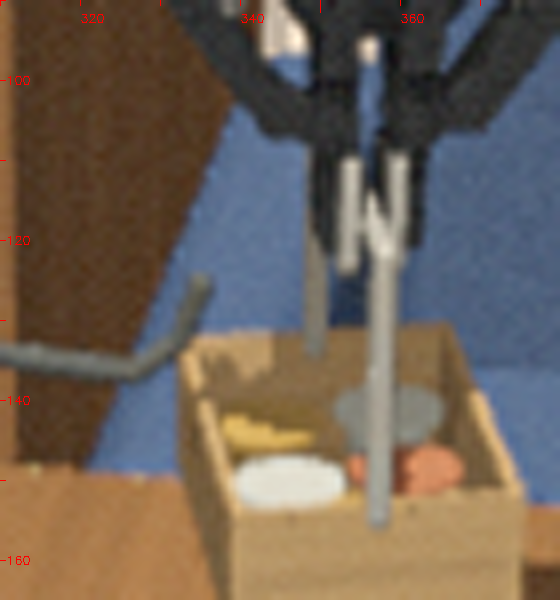

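The bar end at side pixel (357,121) matches the predicted place, so it is level. I'll move it in over the tip, then lower.

Call:
jog_arm(
  plan=[0,0,0,0.04,0.012,-0.02,1,0,0,0,0.09,0.028,-0.02,1,0,0,0,0.14,0.045,-0.02,1,0,0,0,0.19,0.06,-0.02,1,0,0,0,0.212,0.068,-0.02,1],
)

```text
time: 5.25
tcp_pos: [0.5122, -0.2809, 0.3038]
tool_rot: [[0.002, -0.29, 0.957], [-0.0, 0.957, 0.29], [-1.0, -0.001, 0.002]]
force: [0.3, 0.3, -1.3]
opening: 0.064
```

Call:
jog_arm(
  plan=[0,0,0,0,0,0,1,0,0,0,0,0,0,1],
)

```text
time: 5.45
tcp_pos: [0.5124, -0.2806, 0.3036]
tool_rot: [[0.002, -0.291, 0.957], [0.0, 0.957, 0.291], [-1.0, -0.0, 0.002]]
force: [0.5, 0.1, -1.9]
opening: 0.065
```

```bash
python3 - <<'E'
from h import *
t=camera('top');s=camera('side')
crop(t,400,150,90,100,6,'i1.png');crop(s,280,80,80,100,6,'i2.png')
st=status.state();print(st['tcp_pos'],st['force'],np.degrees(np.arctan2(*st['tool_rot'][1::-1,2])))
u=np.array([-.288,.958,0]);m=st['tcp_pos']-.0306*u+[0,0,.003];d=m-np.array([.5177,-.3117,.258]);print(d,d@[.957,.287,0],d@u)
E
```

```text
[ 0.511671   -0.28129402  0.3037403 ] [ 0.10291089  0.2819363  -1.66986963] 16.848904428733853
[0.0027838  0.00109118 0.0487403 ] 0.0029772670870353707 0.00024361421812218347
```

View pics/i1.png

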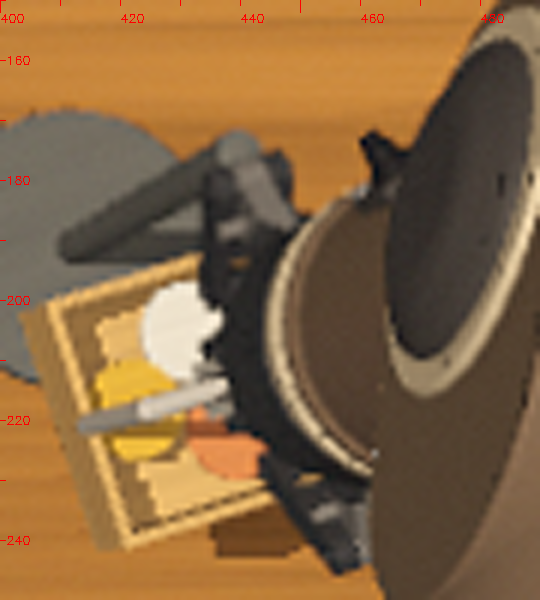

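View pics/i2.png

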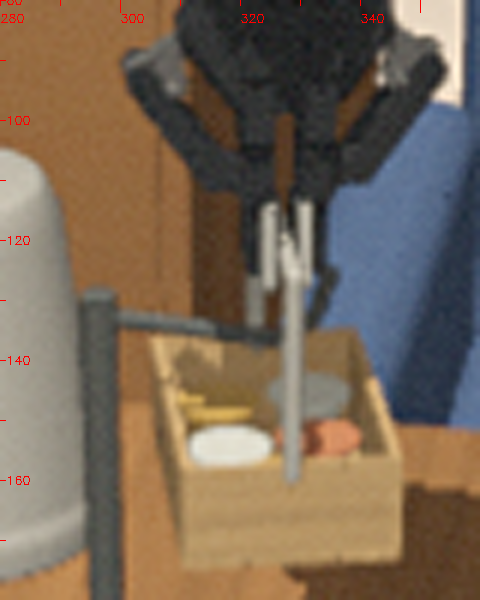

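Call:
jog_arm(
  plan=[0,0,0,-0.003,0,-0.04,1,0,0,0,-0.003,0,-0.08,1,0,0,0,-0.003,0,-0.12,1,0,0,0,-0.003,0,-0.14,1,0,0,0,-0.003,0,-0.14,1],
)

```text
time: 6.05
tcp_pos: [0.5101, -0.2811, 0.2602]
tool_rot: [[-0.001, -0.29, 0.957], [0.001, 0.957, 0.29], [-1.0, 0.001, -0.0]]
force: [-0.1, -0.0, -0.8]
opening: 0.065
```

Call:
jog_arm(
  plan=[0,0,0,0,0,-0.01,1,0,0,0,0,0,-0.02,1,0,0,0,0,0,-0.02,1],
)

```text
time: 6.35
tcp_pos: [0.5109, -0.2812, 0.2552]
tool_rot: [[0.001, -0.29, 0.957], [-0.0, 0.957, 0.29], [-1.0, -0.001, 0.001]]
force: [-0.4, 0.7, 4.0]
opening: 0.065
```

```bash
python3 - <<'E'
from h import *
s=camera('side')
crop(s,280,80,80,100,6,'j2.png')
st=status.state();print(st['tcp_pos'],st['force'],st['torque'])
E
```

```text
[ 0.51090728 -0.28120974  0.25537995] [-0.80025329 -0.15151508  4.49512746] [ 0.00100407  0.05652831 -0.01787143]
```

View pics/j2.png

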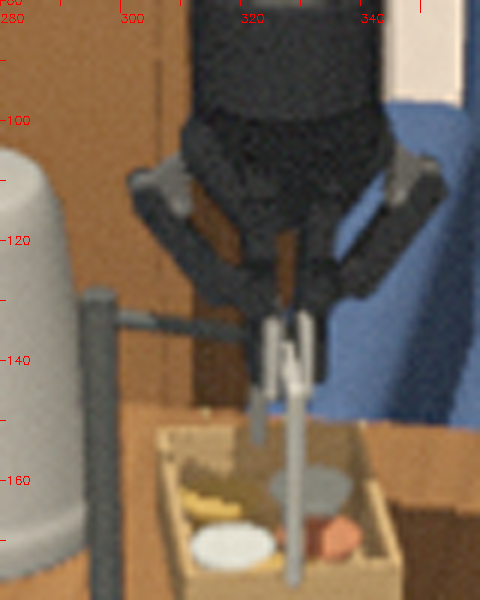

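The upward force of 4.5 N at bar height z≈0.258 shows the hook is carrying the bar. I'll open gently.

Call:
jog_arm(
  plan=[0,0,0,0,0,0,0.8,0,0,0,0,0,0,0.6,0,0,0,0,0,0,0.4,0,0,0,0,0,0,0.2,0,0,0,0,0,0,0.1],
  force=20,
)

```text
time: 6.9
tcp_pos: [0.5108, -0.2813, 0.2552]
tool_rot: [[0.001, -0.29, 0.957], [-0.0, 0.957, 0.29], [-1.0, -0.001, 0.001]]
force: [0.3, 0.2, 0.3]
opening: 0.451
```

Call:
jog_arm(
  plan=[0,0,0,0,0,0,0.1,0,0,0,0,0,0,0.1],
)

```text
time: 7.1
tcp_pos: [0.5108, -0.2812, 0.2552]
tool_rot: [[0.001, -0.29, 0.957], [-0.0, 0.957, 0.29], [-1.0, -0.001, 0.001]]
force: [-0.8, -0.6, 0.3]
opening: 0.45
```

```bash
python3 - <<'E'
from h import *
s=camera('side');t=camera('top')
crop(s,280,80,80,120,5,'k2.png');crop(t,400,150,90,100,5,'k1.png')
st=status.state();print(st['tcp_pos'],st['force'],st['opening'])
E
```

```text
[ 0.51084216 -0.28121527  0.25521682] [1.07590037 0.12508969 1.1951015 ] 0.449294815200277
```

View pics/k2.png

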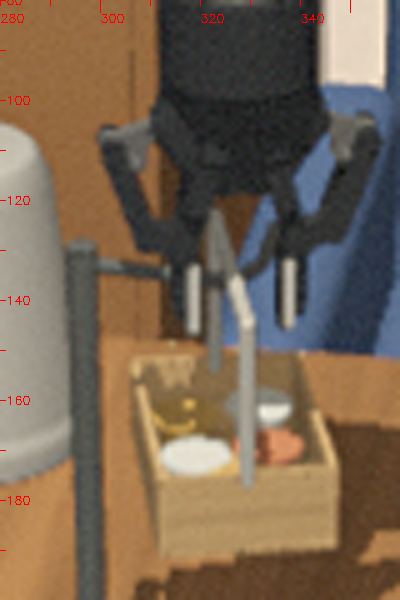

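View pics/k1.png

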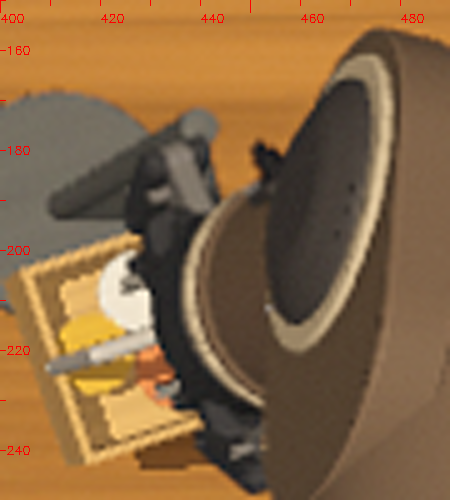

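Released, and the basket hangs on the hook. I'll lift straight up.

Call:
jog_arm(
  plan=[0,0,0,0,0,0.08,0.1,0,0,0,0,0,0.18,0.1,0,0,0,0,0,0.28,0.1,0,0,0,0,0,0.36,0.1,0,0,0,0,0,0.36,0.1],
)

```text
time: 7.7
tcp_pos: [0.5122, -0.2814, 0.367]
tool_rot: [[0.007, -0.29, 0.957], [-0.003, 0.957, 0.29], [-1.0, -0.005, 0.006]]
force: [0.8, -0.4, -0.6]
opening: 0.45
```

Call:
jog_arm(
  plan=[0,0,0,-0.1,0.16,0,0.1,0,0,0,-0.1,0.32,0,0,0,0,0,-0.1,0.48,0,-0.3,0,0,0,-0.1,0.64,0,-0.5,0,0,0,-0.1,0.8,0,-0.5],
)

```text
time: 8.2
tcp_pos: [0.4815, -0.0396, 0.3666]
tool_rot: [[0.007, -0.29, 0.957], [-0.003, 0.957, 0.29], [-1.0, -0.005, 0.005]]
force: [0.9, -0.0, 0.2]
opening: 0.748
```

Call:
jog_arm(
  plan=[0,0,0.04,0.05,0.16,0,-0.5,0,0,0.08,0.1,0.32,0,-0.5,0,0,0.12,0.15,0.48,0,-0.5,0,0,0.16,0.2,0.64,-0.1,-0.5,0,0,0.2,0.25,0.75,-0.2,-0.5],
)

```text
time: 8.7
tcp_pos: [0.5546, 0.1828, 0.3113]
tool_rot: [[0.01, -0.801, 0.599], [0.002, 0.599, 0.801], [-1.0, -0.007, 0.008]]
force: [0.5, -1.4, 0.5]
opening: 0.748
```

```bash
python3 - <<'E'
from h import *
s=camera('side');t=camera('top')
cv2.imwrite('pics/l2.png',s[:,:,::-1]);cv2.imwrite('pics/l1.png',t[:,:,::-1])
crop(t,265,190,100,100,6,'l3.png');crop(t,390,160,100,100,6,'l4.png');crop(s,270,100,120,200,3,'l5.png')
st=status.state();print(st['tcp_pos'],st['q'],st['opening'],np.degrees(np.arctan2(*st['tool_rot'][1::-1,2])))
E
```

```text
[0.55238526 0.18449599 0.30577945] [ 0.23617182  0.42475331 -0.88084589  1.57877523  0.33339185  1.29633584
  0.24135381] 0.7508036961739467 53.46679277903527
```

View pics/l2.png

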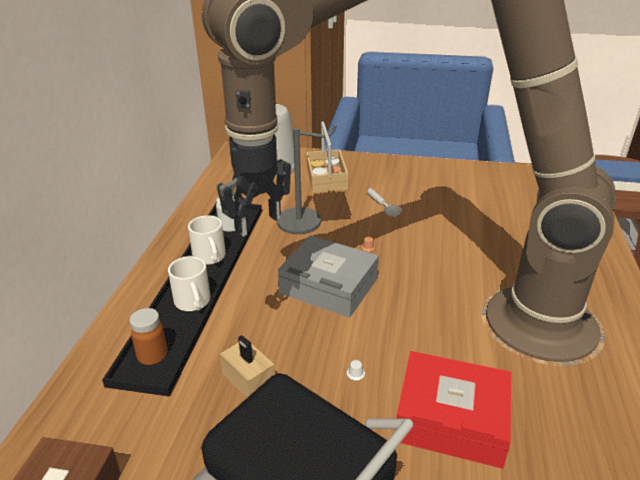

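View pics/l3.png

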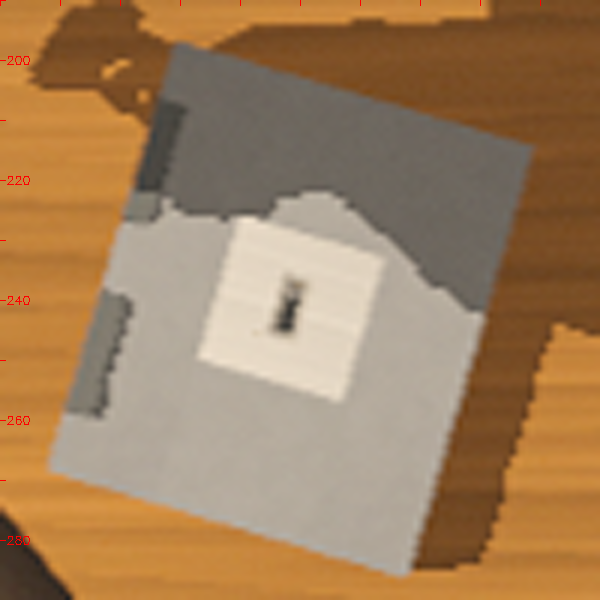

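View pics/l4.png

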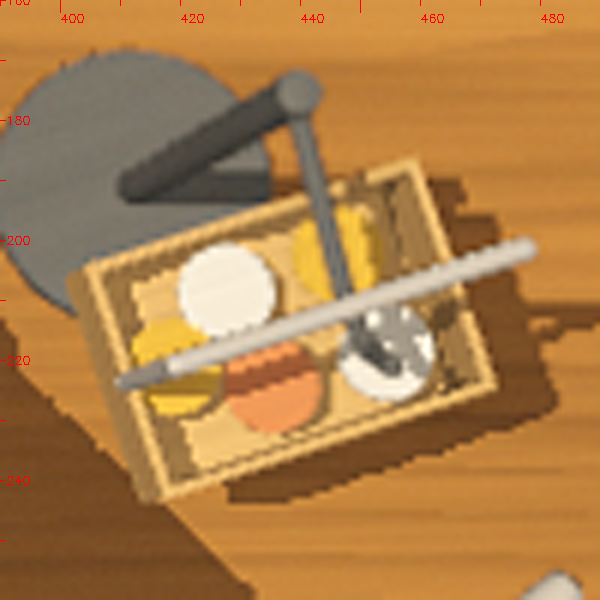

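The basket hangs centred on the hook (top pixel (447,210)). The keyhole is bare at top pixel (313,241). Now I'll measure it.

```bash
python3 - <<'E'
from h import *
s=cv2.imread('pics/l2.png')[:,:,::-1];t=cv2.imread('pics/l1.png')[:,:,::-1]
crop(t,290,215,45,45,13,'m1.png');crop(s,300,240,60,45,12,'m2.png')
E
```

```text
(no output)
```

View pics/m1.png

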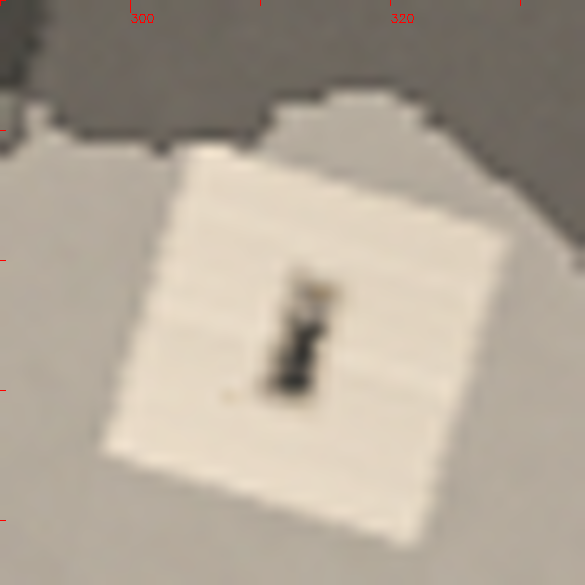

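View pics/m2.png

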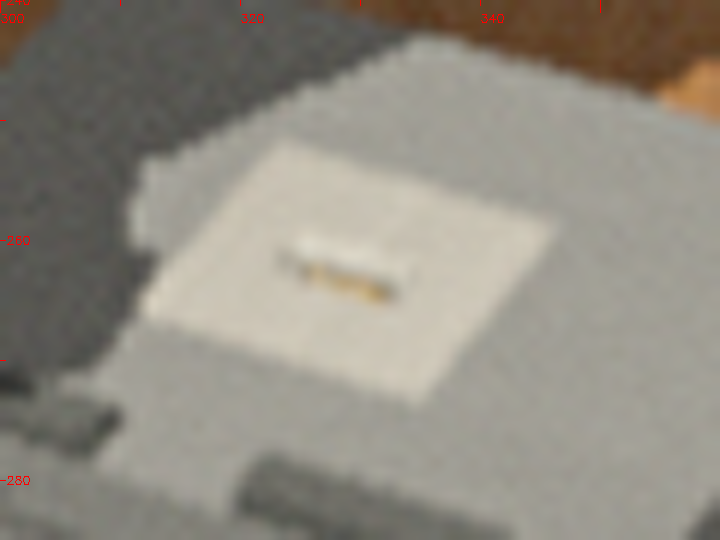

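```bash
python3 - <<'E'
from h import *
np.set_printoptions(precision=4,suppress=True)
T=lambda x0,y0,s,L:np.array([[x0+(a+.5)/s-.5,y0+(b+.5)/s-.5] for a,b in L])
P=atz('top',T(290,215,13,[(192,148),(512,238),(415,548),(103,452)]),.07);print(P,P.mean(0))
for i in range(4):
    d=P[(i+1)%4]-P[i];print(np.linalg.norm(d),np.degrees(np.arctan2(d[1],d[0])))
S=atz('side',T(300,240,12,[(288,142),(555,222),(420,402),(148,312)]),.07);print(S,S.mean(0))
for i in range(4):
    d=S[(i+1)%4]-S[i];print(np.linalg.norm(d),np.degrees(np.arctan2(d[1],d[0])))
print('slot top',atz('top',T(290,215,13,[(300,338),(318,280),(285,395)]),.07),'side',atz('side',T(300,240,12,[(345,268),(285,255),(405,290)]),.07))
E
```

```text
[[ 0.5015 -0.0165  0.07  ]
 [ 0.484  -0.0754  0.07  ]
 [ 0.4271 -0.0566  0.07  ]
 [ 0.4456  0.0007  0.07  ]] [ 0.4646 -0.0369  0.07  ]
0.061439525150843326 -106.54939368516791
0.05995899335404213 161.72619063981557
0.06020793547756815 72.07172323912404
0.05848564826578321 -17.0933780302395
[[ 0.4847 -0.0799  0.07  ]
 [ 0.4299 -0.0631  0.07  ]
 [ 0.4466 -0.0039  0.07  ]
 [ 0.5012 -0.022   0.07  ]] [ 0.4656 -0.0422  0.07  ]
0.057244945772237946 162.9967799592123
0.06150673454500013 74.27146969766638
0.057506316432248746 -18.294321634627067
0.06020622370333878 -105.935883280612
slot top [[ 0.4661 -0.0359  0.07  ]
 [ 0.4768 -0.0394  0.07  ]
 [ 0.4557 -0.033   0.07  ]] side [[ 0.467  -0.0418  0.07  ]
 [ 0.4789 -0.0439  0.07  ]
 [ 0.4547 -0.037   0.07  ]]
```

```bash
python3 - <<'E'
from h import *
np.set_printoptions(precision=4,suppress=True)
s=cv2.imread('pics/l2.png')[:,:,::-1];t=cv2.imread('pics/l1.png')[:,:,::-1]
T=lambda x0,y0,s,L:np.array([[x0+(a+.5)/s-.5,y0+(b+.5)/s-.5] for a,b in L])
S=atz('side',T(210,330,8,[(80,190),(302,408),(515,275)]),.055);print(S,(S[0]+S[2])/2)
print(np.linalg.norm(S[1]-S[0]),np.linalg.norm(S[1]-S[2]))
B=atz('side',T(210,330,8,[(245,200),(315,265),(345,240)]),.055);print(B,(B[0]+B[2])/2)
def head(c,ang):
    a=np.radians(ang);x=np.array([np.cos(a),np.sin(a),0]);y=np.array([-x[1],x[0],0])
    return np.array([[*c,0]+sx*.015*x+sy*.005*y+[0,0,z] for z in(.055,.105) for sx,sy in((1,1),(1,-1),(-1,-1),(-1,1))])
for i,c in enumerate([(.5713,.2645),(.572,.262)]):
    crop(t,160,170,60,60,10,f'n{i}t.png',proj('top',head(c,-37.4)))
    crop(s,210,325,70,60,10,f'n{i}s.png',proj('side',head(c,-37.4)))
E
cd pics; python3 -c "
import cv2,numpy as np
a=[cv2.imread(f'n{i}t.png') for i in(0,1)];cv2.imwrite('nt.png',cv2.resize(np.hstack(a),None,fx=.66,fy=.66))
a=[cv2.imread(f'n{i}s.png') for i in(0,1)];cv2.imwrite('ns.png',cv2.resize(np.hstack(a),None,fx=.57,fy=.57))"
```

```text
[[0.6261 0.2574 0.055 ]
 [0.5553 0.3125 0.055 ]
 [0.5177 0.2657 0.055 ]] [0.5719 0.2615 0.055 ]
0.08972351318580588 0.06004626175428403
[[0.5865 0.2538 0.055 ]
 [0.5644 0.2707 0.055 ]
 [0.5597 0.262  0.055 ]] [0.5731 0.2579 0.055 ]
```

View pics/nt.png

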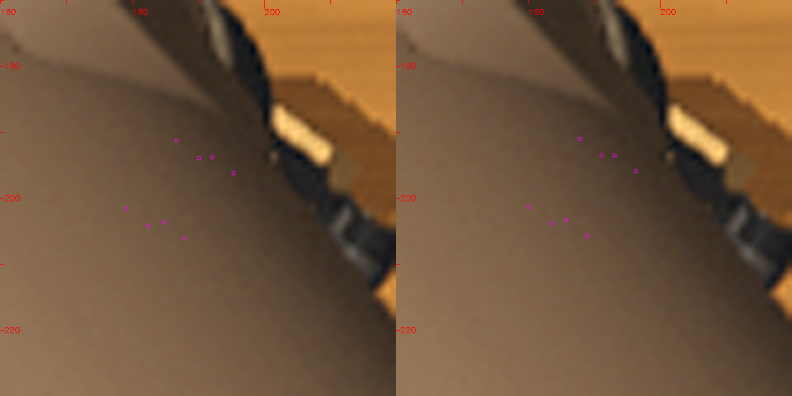

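View pics/ns.png

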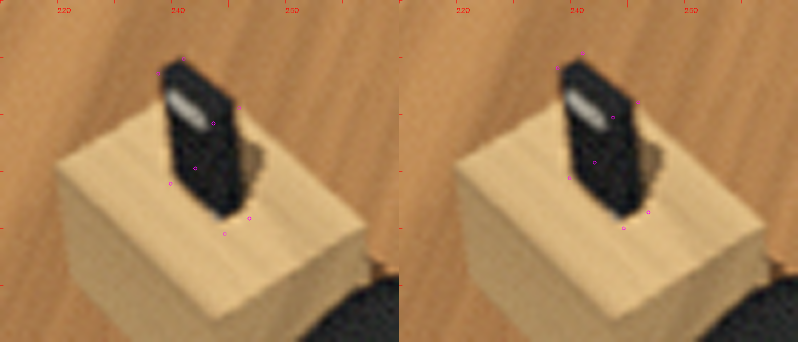

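```bash
python3 - <<'E'
from h import *
t=cv2.imread('pics/top0.png')[:,:,::-1];s=cv2.imread('pics/side0.png')[:,:,::-1]
def head(c,ang):
    a=np.radians(ang);x=np.array([np.cos(a),np.sin(a),0]);y=np.array([-x[1],x[0],0])
    return np.array([[*c,0]+sx*.015*x+sy*.005*y+[0,0,z] for z in(.055,.105) for sx,sy in((1,1),(1,-1),(-1,-1),(-1,1))])
im=[]
for i,c in enumerate([(.5713,.2645),(.572,.262),(.5735,.2600)]):
    crop(t,165,175,50,50,8,'x.png',proj('top',head(c,-37.4)));a=cv2.imread('pics/x.png')
    crop(s,220,325,50,50,8,'x.png',proj('side',head(c,-37.4)));b=cv2.imread('pics/x.png')
    im.append(np.vstack([a,b]))
cv2.imwrite('pics/o.png',cv2.resize(np.hstack(im),None,fx=.66,fy=.66))
E
```

```text
(no output)
```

View pics/o.png

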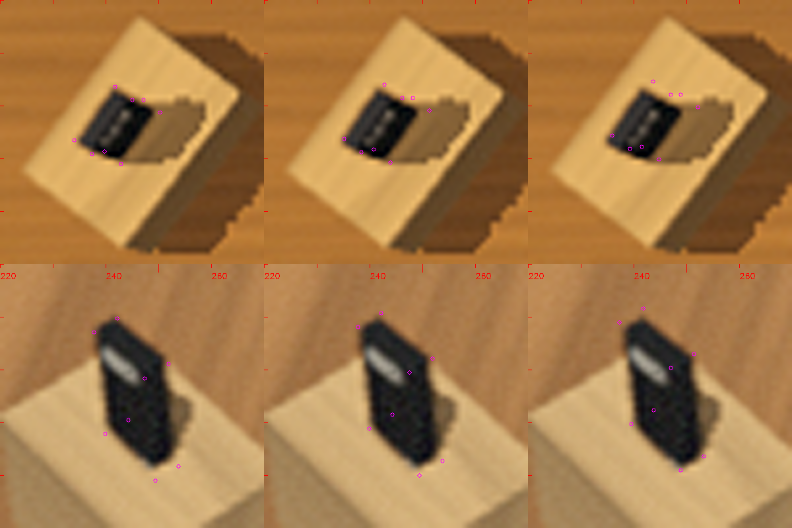

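```bash
python3 - <<'E'
from h import *
from scipy.optimize import differential_evolution
np.set_printoptions(precision=4,suppress=True)
im={'top':cv2.imread('pics/top0.png'),'side':cv2.imread('pics/side0.png')}
win={'top':(172,182,35,35),'side':(230,328,30,40)}
SC=8
def head(p):
    x,y,yaw,tx,ty=p;R=cv2.Rodrigues(np.array([tx,ty,0.]))[0]@cv2.Rodrigues(np.array([0,0,yaw]))[0]
    L=np.array([[sx*.015,sy*.005,z] for z in(0,.05) for sx in(1,-1) for sy in(1,-1)])
    return L@R.T+[x,y,.055]
M={}
for n,(x0,y0,w,h) in win.items():
    g=im[n][y0:y0+h,x0:x0+w].max(2)
    g=cv2.resize(g,None,fx=SC,fy=SC,interpolation=cv2.INTER_CUBIC)
    m=(g<80).astype(np.uint8)
    k,l,st,c=cv2.connectedComponentsWithStats(m);i=1+np.argmax(st[1:,4]);m=(l==i).astype(np.uint8)
    cs,_=cv2.findContours(m,0,2);m[:]=0;cv2.fillPoly(m,[cv2.convexHull(max(cs,key=cv2.contourArea))],1)
    M[n]=m;print(n,m.sum()/64)
def sil(n,p):
    x0,y0,w,h=win[n];q=(proj(n,head(p))-[x0,y0]+.5)*SC
    r=np.zeros((h*SC,w*SC),np.uint8);cv2.fillPoly(r,[cv2.convexHull(q.astype(np.float32)).astype(int)],1);return r
def iou(n,p):
    r=sil(n,p);return (r&M[n]).sum()/(r|M[n]).sum()
for ns in(['top'],['side'],['top','side']):
  for tl in(0.001,.12):
    r=differential_evolution(lambda p:-sum(iou(n,p) for n in ns),[(.55,.59),(.24,.28),(-1.1,-.3),(-tl,tl),(-tl,tl)],maxiter=40,popsize=10,seed=1)
    print(ns,tl,r.x,np.degrees(r.x[2]),r.fun)
E
```

```text
top 102.0
side 271.359375
['top'] 0.001 [ 0.5701  0.2647 -0.4761  0.0004 -0.0007] -27.27831358597464 -0.7931790499390987
['top'] 0.12 [ 0.5707  0.2667 -0.593   0.0909  0.0126] -33.97693082510921 -0.909308548091818
['side'] 0.001 [ 0.5718  0.262  -0.7351  0.0001 -0.0003] -42.11571482548701 -0.8771225216065074Traceback (most recent call last):
  File "<stdin>", line 26, in <module>
    return fun(*args, **kwargs)
    ret = solver.solve()
    next(self)
    ~~~~^^^^^^
    energy = self.func(parameters)
    return self.f(x, *self.args)
           ~~~~~~^^^^^^^^^^^^^^^
  File "<stdin>", line 26, in <lambda>
  File "<stdin>", line 26, in <genexpr>
  File "<stdin>", line 23, in iou
  File "<stdin>", line 20, in sil
  File "h.py", line 7, in proj
    k,D,R,t=K(n);return cv2.projectPoints(np.array(X,float).reshape(-1,3),cv2.Rodrigues(R)[0],t,k,D)[0].reshape(-1,2)
            ~^^^
  File "h.py", line 4, in K
    c=camera_info(n);f=240/np.tan(np.radians(c['fov_y']/2))
ValueError: time passes only in moves, steps and waits
```

```bash
python3 - <<'E'
s=open('h.py').read()
s=s.replace("def K(n):\n    c=camera_info(n)","_C={}\ndef K(n):\n    if n not in _C: _C[n]=camera_info(n)\n    c=_C[n]")
open('h.py','w').write(s)
E
```

Call:
jog_arm(
  plan=[0,0,-0.005,0.03,0.13,-0.05,-0.5,0,0,-0.005,0.062,0.265,-0.15,-0.5,0,0,-0.005,0.062,0.265,-0.3,-0.5,0,0,-0.005,0.062,0.265,-0.42,-0.5,0,0,-0.005,0.062,0.265,-0.42,-0.5],
)

```text
time: 9.3
tcp_pos: [0.5686, 0.2616, 0.1744]
tool_rot: [[-0.009, -0.794, 0.608], [-0.001, 0.608, 0.794], [-1.0, 0.006, -0.006]]
force: [-0.8, -0.0, 0.8]
opening: 0.751
```

```bash
python3 - <<'E'
from h import *
s=camera('side');t=camera('top')
crop(s,190,270,110,130,5,'p2.png');crop(t,150,150,90,90,6,'p1.png')
st=status.state();print(st['tcp_pos'],st['tool_rot'],st['opening'],np.degrees(np.arctan2(*st['tool_rot'][1::-1,2])))
E
```

```text
[0.57112331 0.26353519 0.18029892] [[-0.00131546 -0.79348249  0.60859165]
 [ 0.0030377   0.6085862   0.79348195]
 [-0.99999452  0.00289252  0.00160979]] 0.7514074011924435 52.51220320025834
```

View pics/p2.png

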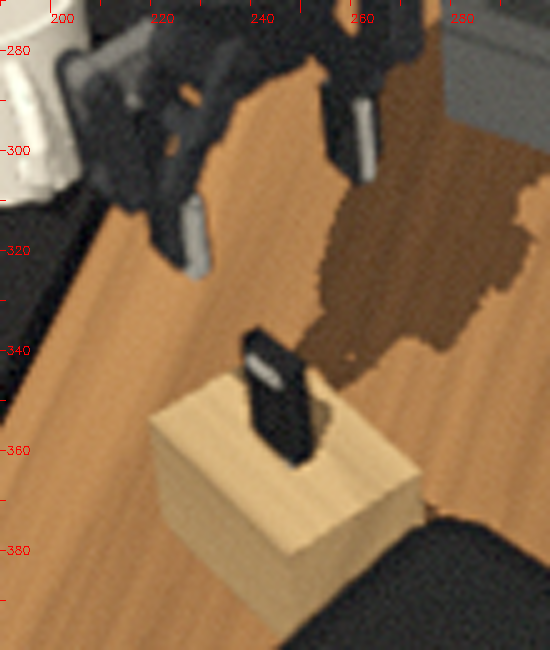

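The jaws straddle the key head: the pads are at about (227,320) and (261,302) and the head is midway. I'll go down and close.

Call:
jog_arm(
  plan=[0,0,0,0,0,-0.12,-0.5,0,0,0,0,0,-0.24,-0.5,0,0,0,0,0,-0.32,-0.5,0,0,0,0,0,-0.334,-0.5,0,0,0,0,0,-0.334,0],
  force=40,
)

```text
time: 9.9
tcp_pos: [0.5722, 0.2638, 0.082]
tool_rot: [[0.001, -0.793, 0.609], [0.004, 0.609, 0.793], [-1.0, 0.002, 0.004]]
force: [1.0, -0.4, -0.5]
opening: 0.597
```

Call:
jog_arm(
  plan=[0,0,0,0,0,0,0.3,0,0,0,0,0,0,0.5,0,0,0,0,0,0,0.7,0,0,0,0,0,0,1,0,0,0,0,0,0,1],
)

```text
time: 10.4
tcp_pos: [0.5729, 0.264, 0.0834]
tool_rot: [[0.002, -0.793, 0.609], [0.004, 0.609, 0.793], [-1.0, 0.001, 0.005]]
force: [-1.1, -2.4, 6.6]
opening: 0.112
```

Call:
jog_arm(
  plan=[0,0,0,0,0,0,1,0,0,0,0,0,0,1],
  force=60,
)

```text
time: 10.6
tcp_pos: [0.573, 0.2641, 0.0838]
tool_rot: [[0.003, -0.793, 0.61], [0.005, 0.61, 0.793], [-1.0, 0.0, 0.005]]
force: [-0.4, -0.1, -0.6]
opening: 0.108
```

```bash
python3 - <<'E'
from h import *
s=camera('side')
crop(s,190,270,110,130,5,'q2.png')
st=status.state();print(st['tcp_pos'],st['force'],st['torque'],st['opening'],np.degrees(np.arctan2(*st['tool_rot'][1::-1,2])))
E
```

```text
[0.57286001 0.26401235 0.08350689] [-0.35125707 -0.5499226   0.3320642 ] [ 0.03505227 -0.07642486  0.0014972 ] 0.10992071700203977 52.44477457747092
```

View pics/q2.png

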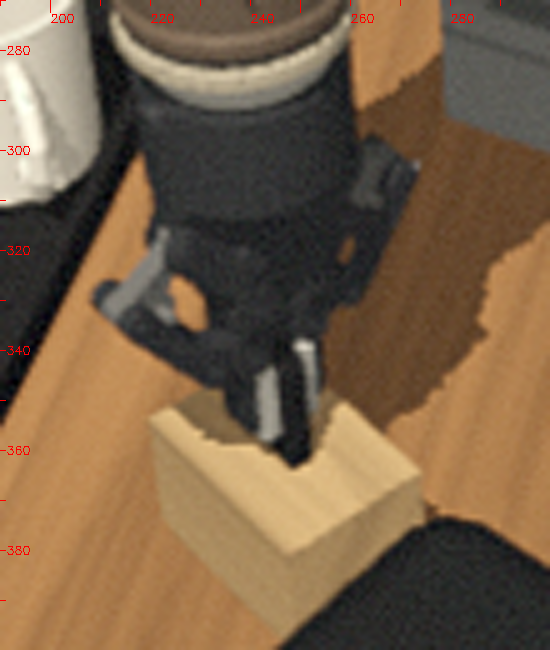

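The head is between the pads. I'll lift straight up.

Call:
jog_arm(
  plan=[0,0,0,0,0,0.04,1,0,0,0,0,0,0.1,1,0,0,0,0,0,0.16,1,0,0,0,0,0,0.22,1,0,0,0,0,0,0.24,1],
)

```text
time: 11.15
tcp_pos: [0.5739, 0.2649, 0.159]
tool_rot: [[0.006, -0.793, 0.61], [0.006, 0.61, 0.793], [-1.0, -0.001, 0.009]]
force: [-0.5, 0.3, -0.9]
opening: 0.109
```

Call:
jog_arm(
  plan=[0,0,0,0,0,0.05,1,0,0,0,0,0,0.05,1],
)

```text
time: 11.35
tcp_pos: [0.5749, 0.2658, 0.1768]
tool_rot: [[0.01, -0.793, 0.61], [0.008, 0.61, 0.793], [-1.0, -0.003, 0.012]]
force: [-0.1, 0.5, -0.6]
opening: 0.109
```

```bash
python3 - <<'E'
from h import *
s=camera('side')
crop(s,200,270,90,110,6,'r2.png')
st=status.state();print(st['tcp_pos'],st['force'],st['torque'],st['opening'],np.degrees(np.arctan2(*st['tool_rot'][1::-1,2])),st['q'])
E
```

```text
[0.57443965 0.26530422 0.17539492] [-0.6623402   0.14141399 -0.31654437] [ 0.03870505  0.00291495 -0.03614723] 0.10559956680734747 52.440348688002615 [ 0.03488373  0.61513783 -0.80322173  1.62240063  0.48383715  1.10195316
  0.01960242]
```

View pics/r2.png

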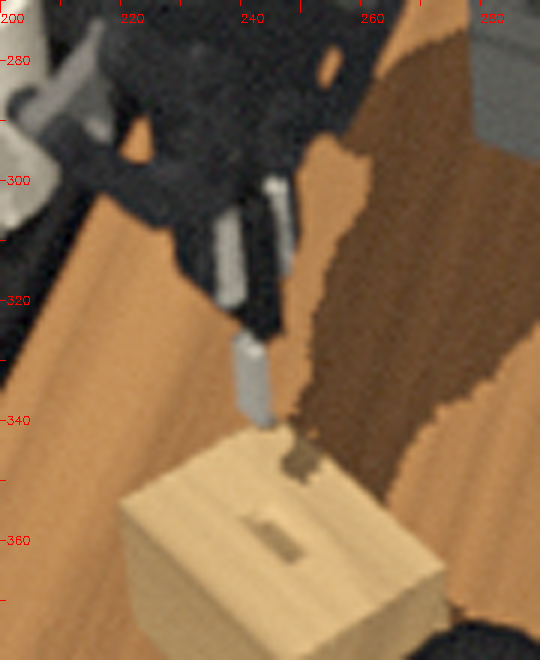

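The key is free, with its bit end at side pixel (243,341). I'll carry it to the keyhole.

Call:
jog_arm(
  plan=[-0.002,0.003,0.02,-0.06,-0.12,0.03,1,-0.002,0.003,0.045,-0.11,-0.27,0.03,1,-0.002,0.003,0.07,-0.16,-0.42,0.03,1,-0.002,0.003,0.09,-0.21,-0.57,0.03,1,-0.002,0.003,0.1,-0.25,-0.68,0.03,1],
)

```text
time: 11.9
tcp_pos: [0.4979, 0.058, 0.1833]
tool_rot: [[-0.005, -0.942, 0.334], [0.0, 0.334, 0.942], [-1.0, 0.004, -0.001]]
force: [0.6, 0.1, -1.5]
opening: 0.106
```

```bash
python3 - <<'E'
from h import *
st=status.state();a=np.degrees(np.arctan2(*st['tool_rot'][1::-1,2]));print(st['tcp_pos'],st['tool_rot'],a,(72.7-a)/180)
print((np.array([.4655,-.0377,.17])-st['tcp_pos'])/.3)
E
```

```text
[0.4979129  0.05804385 0.18332857] [[-4.60865433e-03 -9.42450212e-01  3.34314758e-01]
 [ 1.63437050e-04  3.34317594e-01  9.42460460e-01]
 [-9.99989367e-01  4.39811390e-03 -1.38672295e-03]] 70.46910630728011 0.012393853848443825
[-0.108043   -0.31914618 -0.04442856]
```

Call:
jog_arm(
  plan=[0,-0.001,0.006,-0.04,-0.1,0,1,0,-0.001,0.012,-0.08,-0.22,-0.02,1,0,-0.001,0.012,-0.108,-0.3,-0.045,1,0,-0.001,0.012,-0.108,-0.319,-0.045,1,0,-0.001,0.012,-0.108,-0.319,-0.045,1],
)

```text
time: 12.4
tcp_pos: [0.4653, -0.0385, 0.1695]
tool_rot: [[-0.002, -0.954, 0.301], [0.0, 0.301, 0.954], [-1.0, 0.002, -0.0]]
force: [0.6, 1.0, -0.5]
opening: 0.107
```

Call:
jog_arm(
  plan=[0,0,0,0,0,0,1,0,0,0,0,0,0,1],
)

```text
time: 12.6
tcp_pos: [0.4658, -0.0371, 0.1697]
tool_rot: [[-0.002, -0.954, 0.299], [0.001, 0.299, 0.954], [-1.0, 0.002, 0.0]]
force: [0.2, -0.2, -1.6]
opening: 0.108
```

```bash
python3 - <<'E'
from h import *
s=camera('side');t=camera('top')
crop(s,290,190,70,90,7,'s2.png');crop(t,270,190,90,90,6,'s1.png')
st=status.state();print(st['tcp_pos'],st['force'],st['tool_rot'],st['opening'],np.degrees(np.arctan2(*st['tool_rot'][1::-1,2])),st['q'])
k=st['tcp_pos'];k0=np.array([.4655,-.0377,.07]);print('proj key end',proj('side',[k-[0,0,.0685],k-[0,0,.0285],k0]))
E
```

```text
[ 0.46567244 -0.03730855  0.1696398 ] [ 0.34561581 -0.36790304 -0.23908517] [[-1.74062971e-03 -9.54268471e-01  2.98945907e-01]
 [ 7.13434720e-04  2.98945098e-01  9.54270045e-01]
 [-9.99998231e-01  1.87430919e-03  1.60455538e-04]] 0.11178329361811624 72.60569693043396 [ 0.77623077  0.39453981 -0.97531958  2.00582256  0.40139173  0.94775549
  0.86244714]
proj key end [[328.59072129 252.02642398]
 [328.66002014 237.32029452]
 [328.64269661 263.03448601]]
```

View pics/s2.png

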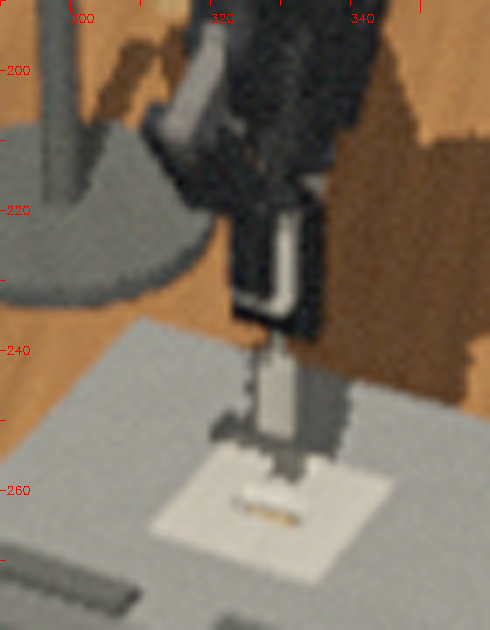

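View pics/s1.png

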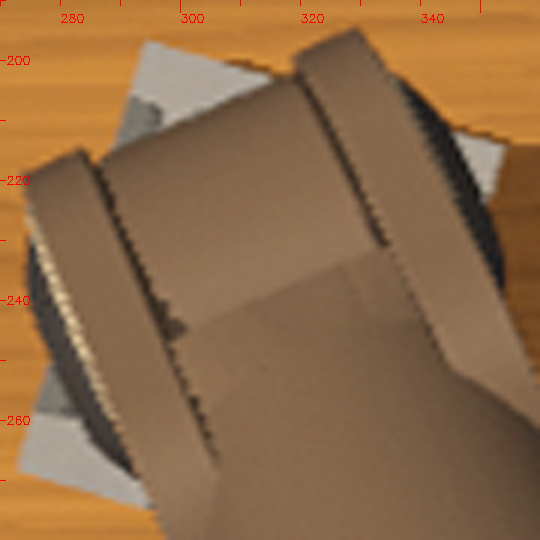

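Call:
jog_arm(
  plan=[0,0,0,0,-0.008,-0.03,1,0,0,0,0,-0.008,-0.06,1,0,0,0,0,-0.008,-0.085,1,0,0,0,0,-0.008,-0.09,1,0,0,0,0,-0.008,-0.09,1],
)

```text
time: 13.2
tcp_pos: [0.4654, -0.0395, 0.1421]
tool_rot: [[-0.003, -0.954, 0.299], [0.001, 0.299, 0.954], [-1.0, 0.003, 0.0]]
force: [0.4, 0.1, -1.3]
opening: 0.109
```

```bash
cat > look.py <<'E'
from h import *
import sys
s=camera('side')
st=status.state();k=st['tcp_pos'];
e=proj('side',[k-[0,0,.0685]])
crop(s,305,225,50,55,11,sys.argv[1]+'.png')
print(k.round(4),st['force'].round(2),st['torque'].round(3),st['tool_rot'][:,0].round(4),'yaw',np.degrees(np.arctan2(*st['tool_rot'][1::-1,2])).round(2),'end z',round(k[2]-.0685,4),e)
E
python3 look.py t1
```

```text
[ 0.4656 -0.0395  0.1425] [-0.39 -0.77 -0.02] [ 0.008 -0.068 -0.009] [-0.0021  0.0011 -1.    ] yaw 72.62 end z 0.074 [[328.71941931 261.14982703]]
```

View pics/t1.png

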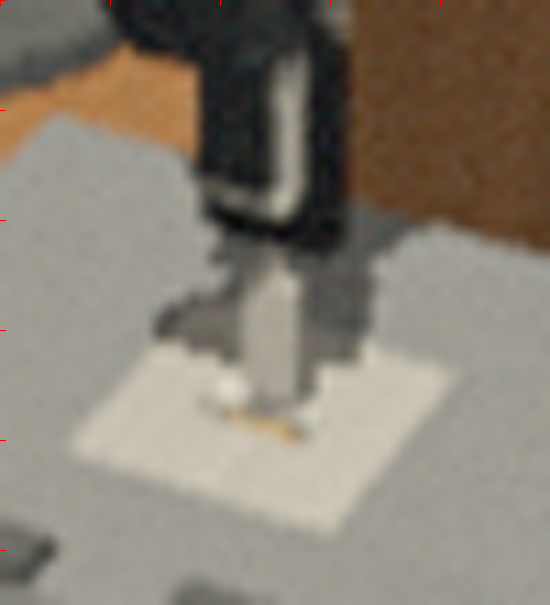

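The bit end (crop (272,400)) is over the slot mouth, slightly to its near (-x) end. I'll ease it in.

Call:
jog_arm(
  plan=[0,0,0,0,0,-0.01,1,0,0,0,0,0,-0.02,1,0,0,0,0,0,-0.02,1],
)

```text
time: 13.55
tcp_pos: [0.4659, -0.0392, 0.1363]
tool_rot: [[-0.001, -0.954, 0.299], [0.002, 0.299, 0.954], [-1.0, 0.002, 0.001]]
force: [0.7, 1.3, -1.3]
opening: 0.109
```

Call:
jog_arm(
  plan=[0,0,0,0,0,-0.01,1,0,0,0,0,0,-0.02,1,0,0,0,0,0,-0.02,1],
)

```text
time: 13.85
tcp_pos: [0.4658, -0.039, 0.13]
tool_rot: [[-0.002, -0.954, 0.298], [0.002, 0.298, 0.954], [-1.0, 0.002, 0.001]]
force: [0.5, 0.3, -1.9]
opening: 0.106
```

```bash
python3 look.py t2
```

```text
[ 0.4657 -0.0391  0.1301] [-0.32  0.78 -1.06] [ 0.38  -0.121  0.021] [-0.0019  0.002  -1.    ] yaw 72.64 end z 0.0616 [[328.62351631 265.61686074]]
```

View pics/t2.png

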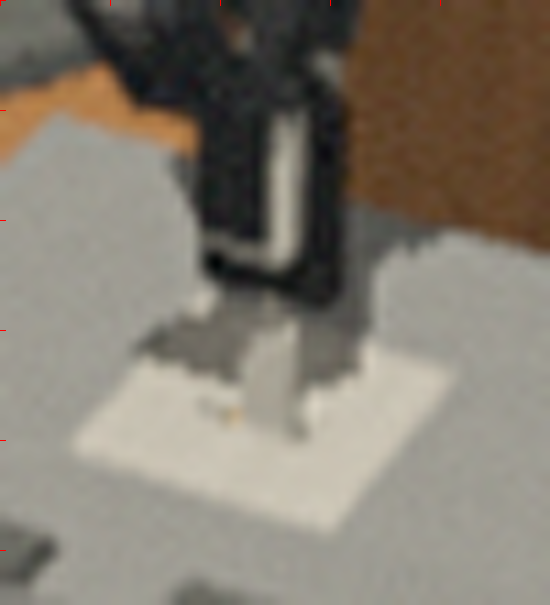

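Call:
jog_arm(
  plan=[0,0,0,0.001,0.004,0,1,0,0,0,0.001,0.004,0,1,0,0,0,0.001,0.004,0,1],
)

```text
time: 14.2
tcp_pos: [0.466, -0.038, 0.1301]
tool_rot: [[-0.002, -0.954, 0.298], [0.002, 0.298, 0.954], [-1.0, 0.002, 0.001]]
force: [0.3, 0.5, -0.9]
opening: 0.109
```

```bash
cat > st.py <<'E'
from cell import status
import numpy as np
st=status.state();X=np.array([.955,-.297,0]);Y=np.array([.297,.955,0])
k=st['tcp_pos'];d=k-np.array([.4655,-.0377,.0685]);f=st['force'];m=st['torque']
print('t',st['time'],'slot xy mm',(d@X*1e3).round(2),(d@Y*1e3).round(2),'depth',((.07-(k[2]-.0685))*1e3).round(2),'Fx,Fy,Fz',(f@X).round(2),(f@Y).round(2),f[2].round(2),'M',(m@X).round(3),(m@Y).round(3),m[2].round(3),'yaw',np.degrees(np.arctan2(*st['tool_rot'][1::-1,2])).round(2),st['tool_rot'][:2,0].round(4),st['opening'].__round__(3))
E
python3 st.py
```

```text
t 14.2 slot xy mm 0.55 -0.19 depth 8.39 Fx,Fy,Fz 0.16 0.58 -0.89 M -0.011 -0.037 0.047 yaw 72.63 [-0.002   0.0017] 0.109
```

Call:
jog_arm(
  plan=[0,0,0,-0.003,0.001,0,1,0,0,0,-0.006,0.002,0,1,0,0,0,-0.006,0.002,0,1],
)

```text
time: 14.5
tcp_pos: [0.464, -0.0374, 0.1301]
tool_rot: [[-0.002, -0.954, 0.298], [0.002, 0.298, 0.954], [-1.0, 0.002, 0.001]]
force: [-0.5, -0.4, -0.0]
opening: 0.109
```

```bash
python3 st.py
```

```text
t 14.5 slot xy mm -1.52 -0.19 depth 8.39 Fx,Fy,Fz -0.37 -0.57 -0.01 M -0.031 0.005 -0.001 yaw 72.64 [-0.0021  0.0015] 0.109
```

Call:
jog_arm(
  plan=[0,0,0,-0.003,0.001,0,1,0,0,0,-0.006,0.002,0,1,0,0,0,-0.006,0.002,0,1],
)

```text
time: 14.8
tcp_pos: [0.4628, -0.0371, 0.1303]
tool_rot: [[-0.001, -0.954, 0.299], [0.001, 0.299, 0.954], [-1.0, 0.001, 0.001]]
force: [4.3, -2.1, -2.4]
opening: 0.109
```

```bash
python3 st.py
```

```text
t 14.8 slot xy mm -2.72 -0.19 depth 8.22 Fx,Fy,Fz 4.75 -0.73 -2.4 M -0.009 -1.021 0.008 yaw 72.63 [-0.0006  0.0014] 0.109
```

The -x wall is found at -2.6 mm, so the slot centre is near +1.5 in my frame. I'll back off 0.7 mm and go down to the upper pin.

Call:
jog_arm(
  plan=[0,0,0,0.0025,-0.001,0,1,0,0,0,0.0025,-0.001,-0.01,1,0,0,0,0.0025,-0.001,-0.02,1,0,0,0,0.0025,-0.001,-0.022,1],
)

```text
time: 15.2
tcp_pos: [0.4632, -0.0373, 0.1232]
tool_rot: [[-0.001, -0.954, 0.298], [0.002, 0.298, 0.954], [-1.0, 0.002, 0.001]]
force: [0.0, 0.3, -0.9]
opening: 0.108
```

```bash
python3 st.py
```

```text
t 15.2 slot xy mm -2.29 -0.28 depth 15.3 Fx,Fy,Fz -0.03 0.26 -0.91 M 0.015 0.011 -0.005 yaw 72.64 [-0.0015  0.0016] 0.108
```

Call:
jog_arm(
  plan=[0,0,0,0,0,-0.004,1,0,0,0,0,0,-0.008,1],
)

```text
time: 15.4
tcp_pos: [0.4632, -0.0372, 0.1207]
tool_rot: [[-0.001, -0.954, 0.298], [0.002, 0.298, 0.954], [-1.0, 0.002, 0.001]]
force: [0.1, 0.1, -0.8]
opening: 0.109
```

```bash
python3 st.py
```

```text
t 15.4 slot xy mm -2.29 -0.21 depth 17.82 Fx,Fy,Fz 0.12 0.11 -0.83 M -0.014 -0.188 -0.032 yaw 72.65 [-0.0015  0.0016] 0.109
```

Call:
jog_arm(
  plan=[0,0,0,0,0,-0.005,1,0,0,0,0,0,-0.01,1],
)

```text
time: 15.6
tcp_pos: [0.4632, -0.0372, 0.1176]
tool_rot: [[-0.001, -0.954, 0.298], [0.002, 0.298, 0.954], [-1.0, 0.002, 0.001]]
force: [0.1, -0.1, -0.2]
opening: 0.11
```

```bash
python3 st.py
```

```text
t 15.6 slot xy mm -2.3 -0.21 depth 20.93 Fx,Fy,Fz 0.1 -0.04 -0.2 M 0.021 -0.118 0.017 yaw 72.65 [-0.0015  0.0016] 0.11
```

Call:
jog_arm(
  plan=[0,0,0,0,0,-0.004,1,0,0,0,0,0,-0.008,1],
)

```text
time: 15.8
tcp_pos: [0.4632, -0.0372, 0.115]
tool_rot: [[-0.002, -0.954, 0.298], [0.002, 0.298, 0.954], [-1.0, 0.002, 0.001]]
force: [-0.0, -0.7, 0.1]
opening: 0.103
```

```bash
python3 st.py
```

```text
t 15.8 slot xy mm -2.31 -0.24 depth 23.45 Fx,Fy,Fz 0.17 -0.65 0.06 M -0.03 -0.128 0.02 yaw 72.64 [-0.0015  0.0016] 0.103
```

The upper pin is passed without force. Next I'll lead to +x, which pushes pin0 back, before the lower pin.

Call:
jog_arm(
  plan=[0,0,0,0.006,-0.002,0,1,0,0,0,0.012,-0.004,0,1,0,0,0,0.018,-0.0055,0,1,0,0,0,0.023,-0.007,0,1,0,0,0,0.023,-0.007,0,1],
)

```text
time: 16.3
tcp_pos: [0.4683, -0.0389, 0.1146]
tool_rot: [[-0.006, -0.955, 0.298], [0.002, 0.298, 0.955], [-1.0, 0.006, 0.0]]
force: [-6.8, 1.3, 4.2]
opening: 0.108
```

```bash
python3 st.py
```

```text
t 16.3 slot xy mm 3.07 -0.31 depth 23.89 Fx,Fy,Fz -6.85 -0.81 4.2 M 0.007 1.704 -0.013 yaw 72.65 [-0.0056  0.0018] 0.108
```

Call:
jog_arm(
  plan=[0,0,0,0.012,-0.003,0,1,0,0,0,0.015,-0.004,0,1,0,0,0,0.015,-0.004,0,1],
)

```text
time: 16.6
tcp_pos: [0.471, -0.0397, 0.1142]
tool_rot: [[-0.01, -0.955, 0.298], [0.002, 0.298, 0.955], [-1.0, 0.01, -0.001]]
force: [-6.7, 2.7, 3.1]
opening: 0.109
```

```bash
python3 st.py
```

```text
t 16.6 slot xy mm 5.85 -0.22 depth 24.3 Fx,Fy,Fz -7.21 0.56 3.11 M -0.008 1.694 -0.022 yaw 72.67 [-0.0097  0.0018] 0.109
```

Call:
jog_arm(
  plan=[0,-0.003,0,-0.003,0.001,0,1,0,-0.003,0,-0.003,0.001,-0.003,1,0,-0.003,0,-0.003,0.001,-0.008,1],
)

```text
time: 16.9
tcp_pos: [0.47, -0.0394, 0.1118]
tool_rot: [[-0.0, -0.955, 0.298], [0.002, 0.298, 0.955], [-1.0, 0.001, 0.001]]
force: [-2.1, 0.7, 1.4]
opening: 0.109
```

```bash
python3 st.py
```

```text
t 16.9 slot xy mm 4.82 -0.29 depth 26.7 Fx,Fy,Fz -2.23 -0.01 1.41 M -0.006 0.647 -0.017 yaw 72.67 [-0.0005  0.0016] 0.109
```

Call:
jog_arm(
  plan=[0,0,0,0,0,-0.004,1,0,0,0,0,0,-0.008,1],
)

```text
time: 17.1
tcp_pos: [0.47, -0.0394, 0.1093]
tool_rot: [[-0.001, -0.955, 0.298], [0.002, 0.298, 0.955], [-1.0, 0.001, 0.001]]
force: [-2.5, 0.8, 0.8]
opening: 0.111
```

```bash
python3 st.py
```

```text
t 17.1 slot xy mm 4.8 -0.3 depth 29.24 Fx,Fy,Fz -2.67 0.01 0.82 M -0.011 0.598 -0.022 yaw 72.66 [-0.0007  0.0017] 0.111
```

Call:
jog_arm(
  plan=[0,0,0,0,0,-0.003,1,0,0,0,0,0,-0.006,1],
)

```text
time: 17.3
tcp_pos: [0.47, -0.0394, 0.1073]
tool_rot: [[-0.001, -0.955, 0.298], [0.002, 0.298, 0.955], [-1.0, 0.001, 0.001]]
force: [-1.9, -0.0, 2.2]
opening: 0.108
```

```bash
python3 st.py
```

```text
t 17.3 slot xy mm 4.8 -0.34 depth 31.16 Fx,Fy,Fz -1.83 -0.62 2.16 M -0.067 0.554 0.034 yaw 72.66 [-0.0009  0.0017] 0.108
```

The key is past the lower pin too. On down to home.

Call:
jog_arm(
  plan=[0,0,0,0,0,-0.005,1,0,0,0,0,0,-0.01,1,0,0,0,0,0,-0.016,1],
)

```text
time: 17.6
tcp_pos: [0.47, -0.0394, 0.1024]
tool_rot: [[-0.001, -0.955, 0.298], [0.002, 0.298, 0.955], [-1.0, 0.001, 0.001]]
force: [-2.1, 0.3, 0.9]
opening: 0.11
```

```bash
python3 st.py
```

```text
t 17.6 slot xy mm 4.77 -0.32 depth 36.11 Fx,Fy,Fz -2.14 -0.32 0.88 M -0.037 0.613 0.0 yaw 72.66 [-0.0009  0.0017] 0.11
```

Call:
jog_arm(
  plan=[0,0,0,0,0,-0.005,1,0,0,0,0,0,-0.01,1,0,0,0,0,0,-0.014,1],
)

```text
time: 17.9
tcp_pos: [0.47, -0.0394, 0.0983]
tool_rot: [[-0.001, -0.955, 0.298], [0.002, 0.298, 0.955], [-1.0, 0.001, 0.001]]
force: [-8.0, -0.1, 22.0]
opening: 0.109
```

```bash
python3 st.py
```

```text
t 17.9 slot xy mm 4.83 -0.28 depth 40.18 Fx,Fy,Fz -7.61 -2.48 21.99 M -0.568 1.803 0.021 yaw 72.66 [-0.0009  0.0015] 0.109
```

The key is home: depth 40.2 mm and an abrupt 22 N. I'll ease the push and centre the key before turning.

Call:
jog_arm(
  plan=[0,0,0,-0.004,0.001,0.002,1,0,0,0,-0.008,0.0025,0.002,1,0,0,0,-0.012,0.0037,0.002,1,0,0,0,-0.013,0.004,0.002,1],
)

```text
time: 18.3
tcp_pos: [0.4683, -0.0388, 0.0994]
tool_rot: [[0.004, -0.954, 0.298], [0.001, 0.298, 0.954], [-1.0, -0.003, 0.002]]
force: [7.0, -2.2, -5.6]
opening: 0.107
```

```bash
python3 st.py; python3 look.py u1
```

```text
t 18.3 slot xy mm 2.98 -0.27 depth 39.12 Fx,Fy,Fz 7.3 -0.03 -5.6 M -0.106 -1.898 0.047 yaw 72.63 [0.0036 0.0013] 0.107
[ 0.4683 -0.0388  0.0994] [ 6.08 -2.2  -6.25] [-0.667 -1.765  0.04 ] [ 0.0036  0.0014 -1.    ] yaw 72.63 end z 0.0309 [[327.48146009 276.15148048]]
```

View pics/u1.png

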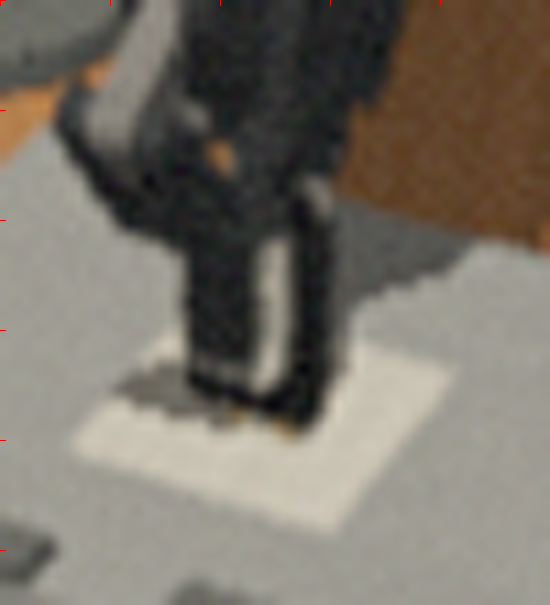

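Call:
jog_arm(
  plan=[0,0,0,-0.006,0.002,-0.002,1,0,0,0,-0.01,0.003,-0.003,1,0,0,0,-0.01,0.003,-0.004,1],
)

```text
time: 18.65
tcp_pos: [0.4676, -0.0386, 0.099]
tool_rot: [[0.008, -0.954, 0.299], [0.001, 0.299, 0.954], [-1.0, -0.008, 0.003]]
force: [5.3, -3.7, 2.4]
opening: 0.105
```

```bash
python3 st.py
```

```text
t 18.65 slot xy mm 2.31 -0.25 depth 39.49 Fx,Fy,Fz 6.17 -2.01 2.42 M -0.315 -1.475 -0.016 yaw 72.6 [0.0085 0.0008] 0.105
```

Call:
jog_arm(
  plan=[0,0.0027,0,-0.002,0.0007,-0.002,1,0,0.0027,0,-0.004,0.001,-0.003,1,0,0.0027,0,-0.004,0.001,-0.003,1],
)

```text
time: 18.95
tcp_pos: [0.468, -0.0386, 0.0987]
tool_rot: [[0.003, -0.954, 0.299], [0.001, 0.299, 0.954], [-1.0, -0.003, 0.001]]
force: [4.6, -2.5, 1.9]
opening: 0.107
```

```bash
python3 st.py
```

```text
t 18.95 slot xy mm 2.62 -0.11 depth 39.8 Fx,Fy,Fz 5.12 -1.03 1.86 M -0.23 -1.452 -0.016 yaw 72.59 [0.0031 0.0006] 0.107
```

Call:
jog_arm(
  plan=[0,0.001,0,-0.005,0.0015,-0.002,1,0,0.001,0,-0.009,0.003,-0.003,1,0,0.001,0,-0.009,0.003,-0.003,1],
)

```text
time: 19.25
tcp_pos: [0.4672, -0.0381, 0.0986]
tool_rot: [[0.004, -0.954, 0.299], [-0.0, 0.299, 0.954], [-1.0, -0.004, 0.001]]
force: [5.9, -4.4, 2.5]
opening: 0.108
```

```bash
python3 st.py
```

```text
t 19.25 slot xy mm 1.77 0.08 depth 39.88 Fx,Fy,Fz 6.97 -2.4 2.49 M -0.371 -1.711 0.0 yaw 72.58 [ 0.004 -0.   ] 0.108
```

Call:
jog_arm(
  plan=[0,0,-0.04,-0.0005,-0.001,-0.001,1,0,0,-0.08,-0.0005,-0.001,-0.001,1,0,0,-0.12,-0.0005,-0.001,-0.001,1,0,0,-0.14,-0.0005,-0.001,-0.001,1],
)

```text
time: 19.65
tcp_pos: [0.4673, -0.0387, 0.0985]
tool_rot: [[0.004, -0.733, 0.681], [-0.002, 0.681, 0.733], [-1.0, -0.005, 0.001]]
force: [2.0, -2.5, 1.6]
opening: 0.111
```

```bash
python3 st.py
```

```text
t 19.65 slot xy mm 2.05 -0.41 depth 39.99 Fx,Fy,Fz 2.69 -1.8 1.62 M -0.405 -0.752 0.088 yaw 47.1 [ 0.0044 -0.0023] 0.111
```

Call:
jog_arm(
  plan=[0,0,-0.04,0,0,0,1,0,0,-0.08,0,0,0,1,0,0,-0.12,0,0,0,1,0,0,-0.16,0,0,0,1],
)

```text
time: 20.05
tcp_pos: [0.4668, -0.0392, 0.0985]
tool_rot: [[0.002, -0.309, 0.951], [-0.005, 0.951, 0.309], [-1.0, -0.005, 0.0]]
force: [0.1, -3.0, 3.1]
opening: 0.108
```

```bash
python3 st.py
```

```text
t 20.05 slot xy mm 1.72 -1.01 depth 40.01 Fx,Fy,Fz 1.0 -2.83 3.12 M -0.59 -0.292 0.118 yaw 18.0 [ 0.0019 -0.0049] 0.108
```

Call:
jog_arm(
  plan=[0,0,-0.04,0,-0.001,0,1,0,0,-0.08,0,-0.001,0,1,0,0,-0.12,0,-0.001,0,1,0,0,-0.16,0,-0.001,0,1],
)

```text
time: 20.45
tcp_pos: [0.4661, -0.0395, 0.0985]
tool_rot: [[-0.002, 0.192, 0.981], [-0.006, 0.981, -0.192], [-1.0, -0.006, -0.001]]
force: [-1.1, -1.3, 4.4]
opening: 0.107
```

```bash
python3 st.py
```

```text
t 20.45 slot xy mm 1.07 -1.52 depth 40.03 Fx,Fy,Fz -0.62 -1.57 4.37 M -0.327 0.115 0.061 yaw -11.09 [-0.002  -0.0055] 0.107
```

Call:
jog_arm(
  plan=[0,0,-0.03,0,0,0,1,0,0,-0.06,0,0,0,1,0,0,-0.08,0,0,0,1,0,0,-0.08,0,0,0,1],
)

```text
time: 20.85
tcp_pos: [0.4657, -0.0394, 0.0985]
tool_rot: [[-0.004, 0.431, 0.902], [-0.005, 0.902, -0.431], [-1.0, -0.006, -0.001]]
force: [1.0, -0.7, 2.7]
opening: 0.109
```

```bash
python3 st.py
```

```text
t 20.85 slot xy mm 0.65 -1.58 depth 40.03 Fx,Fy,Fz 1.16 -0.42 2.73 M -0.354 -0.173 -0.008 yaw -25.52 [-0.004  -0.0051] 0.109
```

Call:
jog_arm(
  plan=[0,0,-0.02,0,0,0,1,0,0,-0.02,0,0,0,1],
)

```text
time: 21.05
tcp_pos: [0.4655, -0.0394, 0.0985]
tool_rot: [[-0.004, 0.486, 0.874], [-0.005, 0.874, -0.486], [-1.0, -0.006, -0.001]]
force: [0.6, -1.0, 2.2]
opening: 0.107
```

```bash
python3 st.py
```

```text
t 21.05 slot xy mm 0.52 -1.59 depth 40.02 Fx,Fy,Fz 0.86 -0.77 2.21 M -0.29 -0.305 0.134 yaw -29.08 [-0.0044 -0.0049] 0.107
```

Call:
jog_arm(
  plan=[0,0,-0.015,0,0,0,1,0,0,-0.015,0,0,0,1],
)

```text
time: 21.25
tcp_pos: [0.4654, -0.0394, 0.0985]
tool_rot: [[-0.005, 0.525, 0.851], [-0.005, 0.851, -0.525], [-1.0, -0.007, -0.001]]
force: [-0.4, -1.0, 2.5]
opening: 0.111
```

```bash
python3 st.py
```

```text
t 21.25 slot xy mm 0.44 -1.59 depth 40.03 Fx,Fy,Fz -0.12 -1.11 2.49 M -0.252 -0.301 0.072 yaw -31.66 [-0.0047 -0.0048] 0.111
```

Call:
jog_arm(
  plan=[0,0,-0.015,0,0,0,1,0,0,-0.015,0,0,0,1],
)

```text
time: 21.45
tcp_pos: [0.4654, -0.0393, 0.0985]
tool_rot: [[-0.005, 0.563, 0.827], [-0.005, 0.827, -0.563], [-1.0, -0.007, -0.001]]
force: [0.4, -1.3, 2.4]
opening: 0.11
```

```bash
python3 st.py
```

```text
t 21.45 slot xy mm 0.4 -1.58 depth 40.02 Fx,Fy,Fz 0.78 -1.14 2.41 M -0.338 -0.323 0.156 yaw -34.24 [-0.0049 -0.0046] 0.11
```

```bash
cat > avg.py <<'E'
from cell import status,camera
import numpy as np
m=[]
for i in range(8):
    camera('side');s=status.state();m.append(np.r_[s['force'],s['torque']])
m=np.array(m);print(m.mean(0).round(3),m.std(0).round(3))
E
python3 avg.py; python3 st.py
```

```text
[ 0.546 -1.391  3.038 -0.361 -0.208  0.164] [0.276 0.331 0.303 0.023 0.029 0.021]
t 21.85 slot xy mm 0.43 -1.58 depth 40.01 Fx,Fy,Fz 1.02 -0.69 3.43 M -0.325 -0.326 0.118 yaw -34.33 [-0.0049 -0.0046] 0.111
```

Call:
jog_arm(
  plan=[0,0,-0.015,0,0,0,1,0,0,-0.02,0,0,0,1,0,0,-0.02,0,0,0,1],
)

```text
time: 22.15
tcp_pos: [0.4654, -0.0394, 0.0985]
tool_rot: [[-0.005, 0.614, 0.789], [-0.004, 0.789, -0.614], [-1.0, -0.007, -0.001]]
force: [0.6, -1.4, 3.0]
opening: 0.107
```

```bash
python3 avg.py; python3 st.py; python3 - <<'E'
from h import *
s=camera('side');t=camera('top')
crop(s,300,215,60,65,9,'v2.png');crop(t,265,190,100,100,6,'v1.png')
E
```

```text
[-0.019 -1.597  3.751 -0.391 -0.083  0.413] [0.544 0.388 0.35  0.016 0.036 0.026]
t 22.55 slot xy mm 0.41 -1.6 depth 40.0 Fx,Fy,Fz -0.14 -1.16 4.33 M -0.371 -0.154 0.385 yaw -37.91 [-0.0052 -0.0042] 0.109
```

View pics/v2.png

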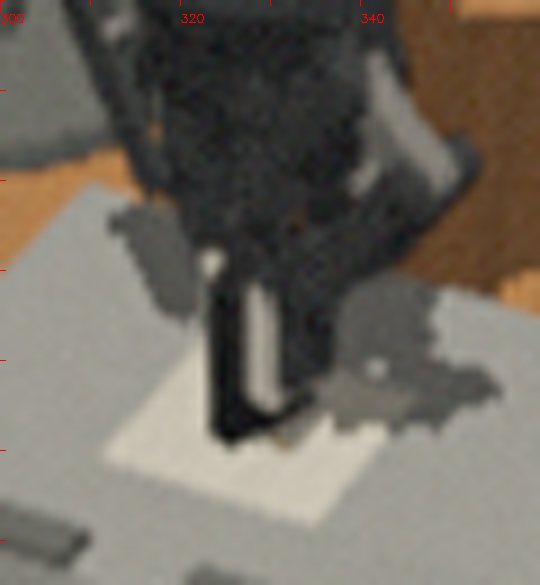

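Reaction torque rose from 0.16 to 0.41 Nm over the last 3.6°. That is well above the 0.07 Nm spring, so the plug is on its stop. A last look at the scene.

```bash
python3 - <<'E'
from h import *
s=camera('side');t=camera('top')
cv2.imwrite('pics/w1.png',s[:,:,::-1]);cv2.imwrite('pics/w2.png',t[:,:,::-1])
E
python3 avg.py; python3 st.py
```

```text
[-0.578 -1.298  4.002 -0.394  0.027  0.414] [0.298 0.459 0.473 0.023 0.045 0.044]
t 23.15 slot xy mm 0.35 -1.63 depth 40.02 Fx,Fy,Fz -0.31 -0.95 3.8 M -0.376 -0.125 0.327 yaw -37.93 [-0.0053 -0.0043] 0.105
```

View pics/w1.png

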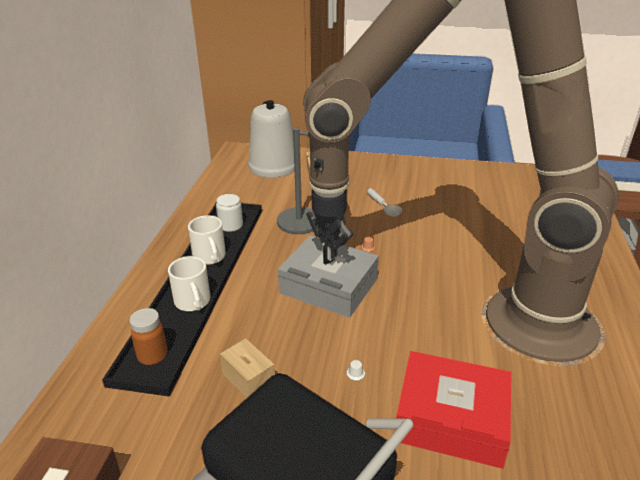

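View pics/w2.png

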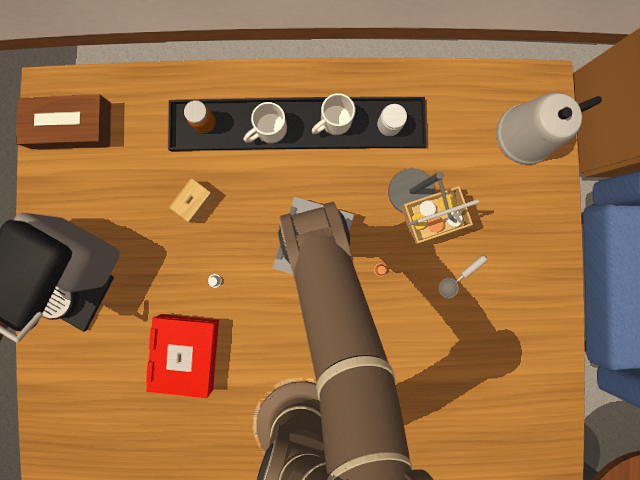

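The basket hangs on the hook (top pixel (438,215)) and the bystanders are where they were. The torque is steady at 0.41 Nm. Handing in.

```bash
python3 -c "
from cell import order
print(order.finish_job())"
```

```text
the job is handed in; nothing more can be done
None
```

I hung the basket by its handle on the hook and let it go. I took the key from its rest and eased it past both pins, keeping the downward force low: towards -x for the upper pin, towards +x for the lower. I then pushed it home, turned it clockwise to the stop and handed in at about 23 s, still gripping it and holding it turned.

**Last checks:**
- **Basket:** it hangs centred on the hook, and the other things look unmoved in the last pictures.
- **Key home:** the bit is about 40 mm deep. It reached the bottom with an abrupt 22 N.
- **Turn:** the tool turned about 110°. The reaction torque held at about 0.41 Nm, well above the 0.07 Nm spring, so I take the plug to be on its stop. I could not see the plug angle itself.

**What disagreed:**
- **Camera measurements:** the two cameras differed by about 5 mm in y on the keyhole. I took the middle and found the slot walls by touch.
- **Turn to the stop:** the stop came about 5° later than the 101° expected from the stated key play, which I put down to twist in the grip.

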